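Load the air-drying stall and put the air back on

TASK

Somebody left the air running to the empty drying stall. First turn the air cock right off, then stand every steel pot from the dissecting tray upright on the floor inside the stall, setting them down rather than dropping them, push the stall's door shut until it clicks home on its catch, and only then turn the air fully on again. Keep the air off while any pot stands in the stall with the door open, and leave the jar, the instrument case and the wooden block where they are.

Things in the scene. Friction and masses are not known exactly. Their poses are not given: they have to be found in the camera images.
- cock (a joint): Angle of the air cock's lever in rad, 0 to 1.571, a hard stop at each end. 0 = off, lever square across the pipe; 1.571 = fully on, lever in line with the pipe. Seen from above it turns clockwise to open. It has dry friction of about 0.22 N m (some 3 N at the lever's end) and stays where it is left.
- cock_axis (a point): On the upright axis of the air cock, at mid-height of its lever (82 mm above the bench). The x axis of this frame points along the lever from the axis to its free end, z is up. The cock sits on a fixed brass pipe that runs 43 mm above the bench between two risers 60 mm either side of the axis; the top of the pipe and valve body lies at 58 mm, only the stem (22 mm across) goes higher.
- cock_grip (a point): On the black lever's centre line, 75 mm from its axis. The lever is a straight bar 14 mm wide and 16 mm tall (its underside 74 mm and its top 90 mm above the bench) that reaches 100 mm from the axis.
- door (a joint): Angle of the stall's door in rad: 0 = fully shut on its catch, grows as it opens, to 1.8. It swings freely but for slight friction and stays where it is left. A sprung ball catch stands in the way over the last 0.09 rad: pushing past it takes about 4 N at door_push, and it then draws the door in and holds it at 0.
- door_hinge (a point): On the door's upright hinge axis, 36 mm above the bench. Frame of the door: its free edge lies in -x, 157 mm from the hinge; +y is the side that faces into the stall when shut, -y the outer side, z up. Aluminium panel 8 mm thick, from 6 to 66 mm above the bench.
- door_push (a point): On the door's outer face, 95 mm from the hinge and 36 mm above the bench: a good spot to push. Same axes as door_hinge. A small black knob sticks out 25 mm from the outer face 140 mm from the hinge (45 mm above the bench).
- stall: Fixed open-topped drying stall standing on the bench. Origin: centre of its underside; z up. Inside it measures 150 mm along its x and 275 mm along its y (y from -137 to +137 mm); the floor lies 6 mm above the bench; steel walls 5 mm thick and 60 mm high on the -x, +x and +y sides; the -y end is closed by the door, which is hinged at the stall's point (+78, -142) mm and swings outwards (towards -y).
- tray: Fixed aluminium dissecting tray, 230 x 230 mm, rim 18 mm high, walls and floor 3 mm thick. Origin: centre of its underside.
- pot0: Open steel pot, upright straight cylinder 44 mm across and 50 mm tall, wall 3 mm, about 90 g (60 to 130), standing in the tray at the start. Origin: centre of its underside, z up. All pots are alike; three to five of the five are there.
- pot1: Open steel pot, upright straight cylinder 44 mm across and 50 mm tall, wall 3 mm, about 90 g (60 to 130), standing in the tray at the start. Origin: centre of its underside, z up. All pots are alike; three to five of the five are there.
- pot2: Open steel pot, upright straight cylinder 44 mm across and 50 mm tall, wall 3 mm, about 90 g (60 to 130), standing in the tray at the start. Origin: centre of its underside, z up. All pots are alike; three to five of the five are there.
- pot3: Open steel pot, upright straight cylinder 44 mm across and 50 mm tall, wall 3 mm, about 90 g (60 to 130), standing in the tray at the start. Origin: centre of its underside, z up. All pots are alike; three to five of the five are there.
- pot4: Open steel pot, upright straight cylinder 44 mm across and 50 mm tall, wall 3 mm, about 90 g (60 to 130), standing in the tray at the start. Origin: centre of its underside, z up. All pots are alike; three to five of the five are there.
- jar: Bystander: amber glass jar with a white cap, 52 mm across, 75 mm tall. Origin: centre of its underside. Leave it.
- case: Bystander: flat black open instrument case with a green lining, 100 x 170 x 15 mm. Origin: centre of its underside. Leave it.
- block: Bystander: wooden slide block 50 x 90 x 30 mm. Origin: centre of its underside. Leave it.
Mind the look-alikes: they are no part of the job. Leave any red look-alike of the pot2 alone. Leave any blue look-alike of the pot4 alone.

How it is judged:
By the outcome, as a careful person would: the job done as asked, in the order asked, and still so for the second after the job is handed in, with the robot touching nothing.
Of pot0, pot1, pot2, pot3, pot4 only 3 to 5 are there at a start; the rules pass over those that are not, and their reading is None.
At some moment in a run one of pot0, pot1, pot2, pot3, pot4 may be knocked a few centimetres aside while the robot is not near it.
It also fails if it takes over 210 s, if anything falls off the work surface, if the arm or the gripper's body presses on something with over 40 N, if the wrist force passes 120 N, or if a joint passes its speed limit or range.

ROBOT

A 6-joint arm with a two-finger parallel gripper is mounted at the origin on the work surface. World frame = base frame: x ahead of the robot, y to its left, z up, the work surface at z = 0. Lengths are in m, angles in rad, forces in N, time in s.
With the tool pointing down it reaches from about 0.375 to 0.75 m from the base axis. Payload 9 kg.
Tool frame: the origin (TCP) lies on the centre line of the jaws, within the pads' length; the fingertips stand 19 mm ahead of it and the grasp point (between the pads) is the TCP; z points along the fingers, x is the direction in which the jaws open and shut, and the axes are right-handed (so a half turn about z gives the same grasp; the last joint's range is limited). The gripper opens to 85 mm and grips with 20 to 120 N. Pads are 22 mm wide; open, the fingers measure 114 mm over their backs; the gripper's body (76 mm by 85 mm) begins 54 mm behind the grasp point. The pads swing forward as they close: fully open they stand 13 mm farther back than shut.
Start: joints at [1.018, 0.104, 0.097, 1.564, 0, 1.353], TCP at [0.197, 0.567, 0.25] pointing down, gripper open.
Joint ranges: [-2.99, 2.99], [-0.84, 1.86], [-1.1, 1.16], [-1.84, 2.11], [-1.51, 1.56], [-3.14, 3.14]. Speed limits (rad/s): [2.22, 2.22, 2.57, 3.14, 3.14, 3.14].

INTERFACE

Orientations are given as a unit quaternion [x, y, z, w].
In Python, from bench import monitor, vision, ticket gives the robot as it stands.
- The arm moves only by the tool send_rows, never from a script. Its argument "rows" is a list of rows, each a list of 7 numbers: the shift along the world's x, y, z in mm, then the turn, a rotation vector about the world's x, y, z in rad, then the finger opening in mm, from 0 to 85.4. In form: [[tx, ty, tz, wx, wy, wz, fingers], ...]. A call has 1 to 10 rows; each row shifts and turns the commanded pose from where the row before left it; what a row does not reach is not made up. A row lasts 1/12 s, in which the tool goes at most 41.7 mm and 7.16 degrees, less where a joint would pass 70% of its speed; a pose out of reach is approached as far as the arm can. A call with a gripper value outside its range is refused whole. The fingers move at their own pace and stop on an object; "force" is the grip in N (left out, the last holds). Time passes only in rows, so rows that do not move let the fingers close. It gives the time, the measured TCP pose, the force and the opening at its end, in the units of the state.
- monitor.observe(): the state, without advancing time (a new reading comes with each control period).
- vision.get_image(name): name is "side" or "top" or "wrist"; returns the picture (420x560x3 uint8, red, green, blue); there is no depth.
- vision.calibration(name): a dict with "fx", "fy", "cx", "cy" (pixels), "R" (3x3) and "t" (3): a world point X has camera coordinates R X + t; the wrist camera has in their place "hand_eye" (4x4, takes a point from camera to tool coordinates, whose origin is the TCP and whose axes are the tool frame's). Camera axes: x right, y down, z forward; pixel columns grow to the right and rows downward; lengths in m; the calibration is good to about 2 mm. A picture is of the moment at which its call begins: read the wrist's pose just before it. calibration takes no time and is no camera call.
- ticket.finish_job(): hands the job in, once; it reports no verdict.
The state is a dict: "time_s": time; "q": joint angles; "joint_vel": joint speeds; "tau": joint torques, N m; "tool_pos": TCP position; "ee_rot": TCP orientation; "wrist_force": force on the tool from outside, world axes, zero at the start; "torque": the same for the moment, N m; "opening": finger opening in m.
Only numpy, scipy, OpenCV 4.12 (cv2) and the standard library are available. Lean on these libraries where they do the work, as an engineer would, in place of code of your own. Each camera call takes 0.05 s, during which the arm holds its last target.

## Working session

There is one attempt and no reset: what is moved stays moved. The work goes in short steps, Python scripts to look and compute and a tool call to move; the robot and the scene stay as the last step left them, time stands still between calls to the robot, and variables do not carry over. Pictures are saved under pics/ and viewed, and the job is handed in when it is done.

Besides the shell and the picture viewer there is one more tool, called after "Call:" by a JSON object that holds its "fn" and its "kwargs". send_rows: Moves the arm, as the interface text tells. Its arguments: {"type":"object","properties":{"rows":{"type":"array"},"force":{"type":"number"}},"required":["rows"]}

```bash
ls; mkdir -p pics; python3 - <<'E'
from bench import monitor, vision, ticket
import cv2
s=monitor.observe();print(s)
for n in("top","side","wrist"):
    im=vision.get_image(n);cv2.imwrite(f"pics/{n}0.png",im[:,:,::-1]);print(n,vision.calibration(n))
E
```

```text
pics
{'time_s': 0.0, 'q': array([ 1.01828772e+00,  1.04742720e-01,  9.64631122e-02,  1.56390501e+00,
       -6.77520334e-06,  1.35308856e+00]), 'joint_vel': array([ 1.46685315e-03, -4.36722009e-05, -4.99614340e-04, -1.52954599e-03,
       -3.68706518e-04,  5.77577039e-04]), 'tau': array([ 1.96870278e-03, -5.56928158e+01,  5.03652012e+01,  1.70289731e-02,
       -2.32433995e-04, -6.78299486e-06]), 'tool_pos': array([0.19697676, 0.56641208, 0.2494935 ]), 'ee_rot': array([ 8.15040007e-01,  5.79404267e-01, -6.37950912e-04,  2.73617791e-04]), 'wrist_force': array([ 0.80160107, -0.80414571,  1.12207405]), 'torque': array([ 0.01225759, -0.02406881,  0.03830884]), 'opening': 0.08533621538327259}
top {'fx': 524.1392139294022, 'fy': 524.1392139294022, 'cx': 275.9535056872503, 'cy': 208.31676915522175, 'R': array([[ 0.00228044, -0.99999423,  0.00251613],
       [-0.97964453, -0.00273908, -0.20072144],
       [ 0.20072718, -0.00200718, -0.97964513]]), 't': array([-0.07911167,  0.56727558,  1.33969809])}
side {'fx': 419.10287586943093, 'fy': 419.10287586943093, 'cx': 286.6967465568694, 'cy': 202.37975091766933, 'R': array([[ 0.7365059 , -0.67639439, -0.00704834],
       [-0.4532298 , -0.48571995, -0.74743487],
       [ 0.50213724,  0.55368471, -0.6642977 ]]), 't': array([-0.44077622,  0.28436345,  0.99489773])}
wrist {'fx': 343.1039719688836, 'fy': 343.1039719688836, 'cx': 281.56764924203856, 'cy': 216.24216842858544, 'hand_eye': array([[ 9.99998998e-01, -1.35795612e-03, -3.98690690e-04,
         6.98058781e-04],
       [ 1.41415484e-03,  9.47543093e-01,  3.19624915e-01,
        -8.24999237e-02],
       [-5.62600014e-05, -3.19625159e-01,  9.47544065e-01,
        -1.23925154e-01],
       [ 0.00000000e+00,  0.00000000e+00,  0.00000000e+00,
         1.00000000e+00]])}
```

View pics/top0.png

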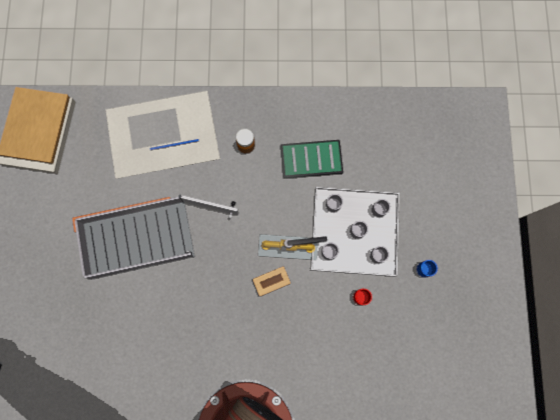

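View pics/side0.png

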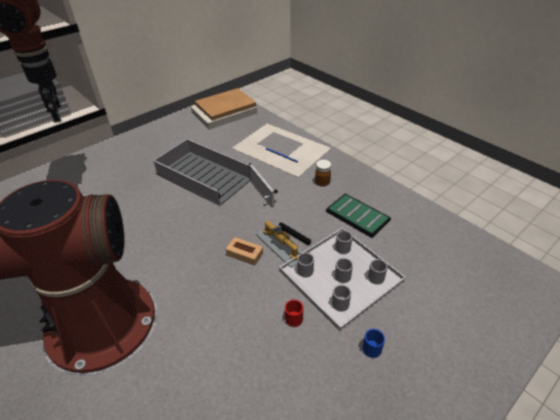

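View pics/wrist0.png

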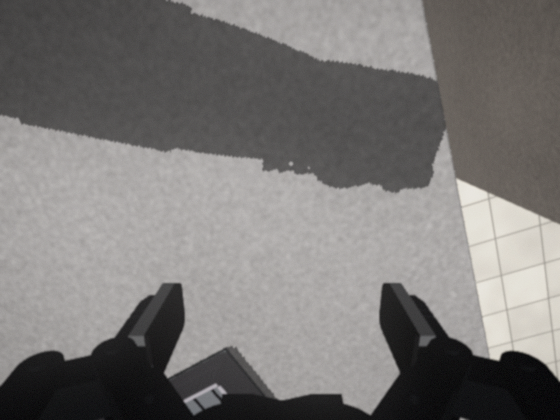

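The top view shows five grey pots in the tray at (334,203), (380,208), (358,230), (329,251) and (379,255). The look-alikes are outside the tray: red at (362,296), blue at (427,268). The stall is at (135,238), its door open at (210,205), the cock lever at (305,241), and the jar at (245,140). Next I'll crop closer.

```bash
cat > h.py <<'E'
import numpy as np, cv2
from bench import monitor, vision
from scipy.spatial.transform import Rotation as Ro
def cam(n,state=None):
    c=vision.calibration(n); K=np.array([[c['fx'],0,c['cx']],[0,c['fy'],c['cy']],[0,0,1]])
    if n=='wrist':
        s=state or monitor.observe(); T=np.eye(4);T[:3,:3]=Ro.from_quat(s['ee_rot']).as_matrix();T[:3,3]=s['tool_pos']
        M=np.linalg.inv(T@c['hand_eye']); return K,M[:3,:3],M[:3,3]
    return K,np.array(c['R']),np.array(c['t'])
def ray(C,uv):
    K,R,t=C; d=R.T@np.linalg.inv(K)@np.array([uv[0],uv[1],1.]); return -R.T@t,d
def onz(C,uv,z):
    o,d=ray(C,uv); return o+d*(z-o[2])/d[2]
def proj(C,X):
    K,R,t=C; p=K@(R@np.asarray(X,float)+t); return p[:2]/p[2]
def tri(obs):
    A=np.zeros((3,3));b=np.zeros(3)
    for C,uv in obs:
        o,d=ray(C,uv);d/=np.linalg.norm(d);P=np.eye(3)-np.outer(d,d);A+=P;b+=P@o
    X=np.linalg.solve(A,b); return X,[np.linalg.norm(proj(C,X)-uv) for C,uv in obs]
def snap(n,name=None):
    s=monitor.observe(); im=vision.get_image(n)[:,:,::-1].copy()
    if name: cv2.imwrite(f'pics/{name}.png',im)
    return im,cam(n,s)
def crop(im,x0,y0,x1,y1,k,name):
    cv2.imwrite(f'pics/{name}.png',cv2.resize(im[y0:y1,x0:x1],None,fx=k,fy=k,interpolation=cv2.INTER_CUBIC))
E
python3 - <<'E'
from h import *
t=cv2.imread('pics/top0.png');s=cv2.imread('pics/side0.png')
crop(t,240,180,410,310,4.7,'c1');crop(t,60,180,250,290,4.2,'c2');crop(s,220,210,420,360,4,'c3');crop(s,145,130,345,280,4,'c4')
E
```

```text
(no output)
```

View pics/c1.png

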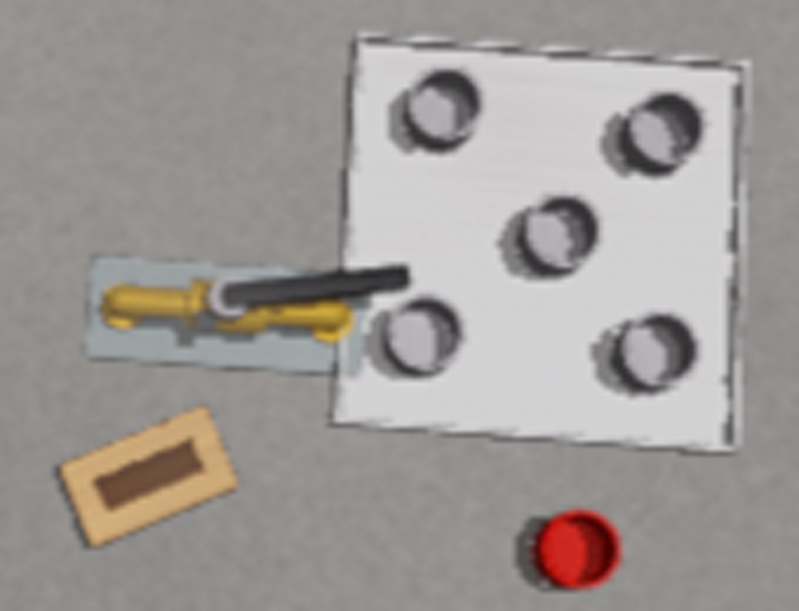

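View pics/c2.png

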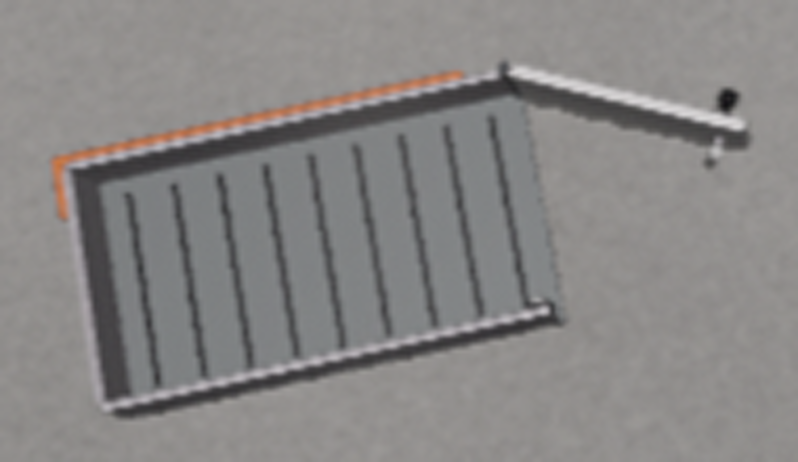

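View pics/c3.png

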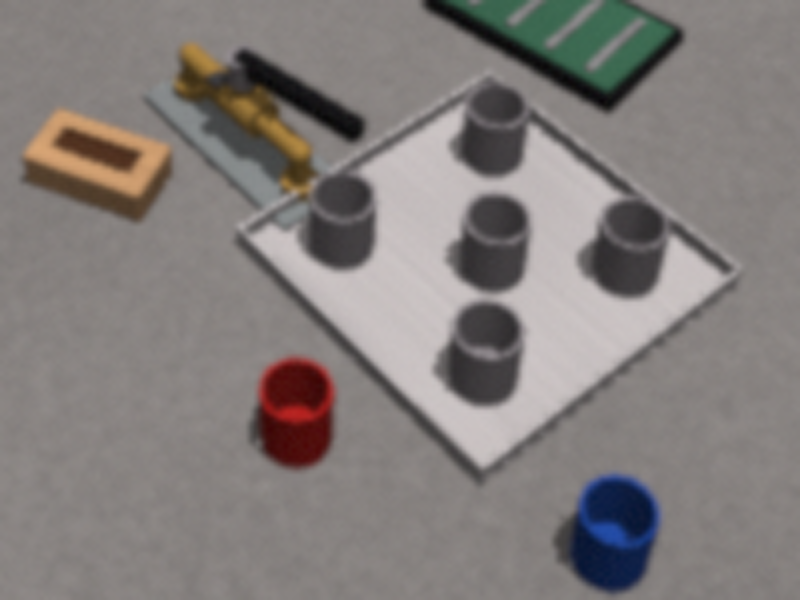

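View pics/c4.png

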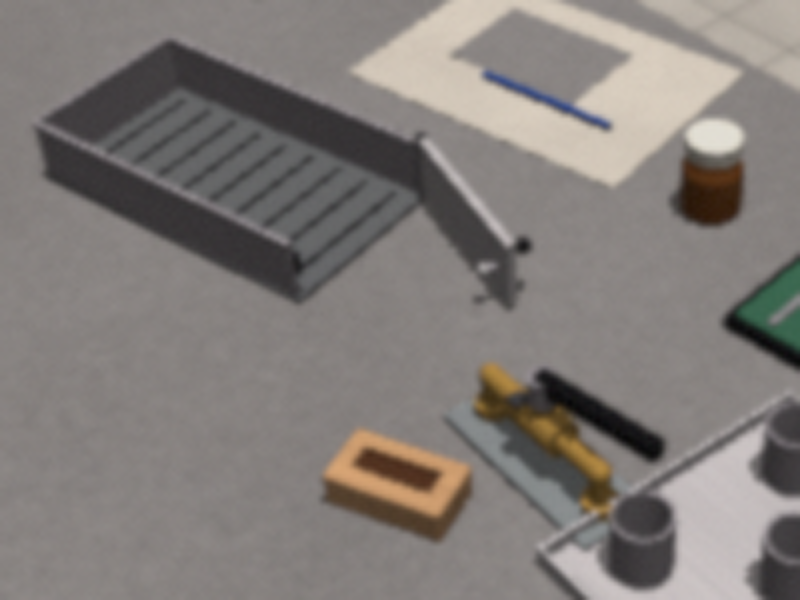

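```bash
python3 - <<'E'
from h import *
np.set_printoptions(precision=4,suppress=True)
T=cam('top');S=cam('side')
f=lambda p:np.array([240+p[0]/4.7,180+p[1]/4.7]); g=lambda p:np.array([220+p[0]/4,210+p[1]/4])
for n,a,b in[('A',(445,111),(495,105)),('B',(660,134),(633,218)),('C',(556,236),(496,218)),('D',(422,337),(342,198)),('E',(653,353),(487,328)),('levend',(408,275),(358,125)),('stem',(225,298),(238,72))]:
    print(n,*tri([(T,f(a)),(S,g(b))]))
f2=lambda p:np.array([60+p[0]/4.2,180+p[1]/4.2]); g2=lambda p:np.array([145+p[0]/4,130+p[1]/4])
for n,a,b in[('hingepost',(503,68),(421,140)),('TLcorner',(72,168),(170,43)),('BLcorner',(105,405),(40,125)),('BRend',(549,308),(299,245)),('doorfree',(742,123),(515,245)),('knob',(728,98),(523,244)),('floorBR',(562,320),(303,298))]:
    X,e=tri([(T,f2(a)),(S,g2(b))]);print(n,X,e,onz(T,f2(a),.066))
for p in[(105,305),(340,320)]: print('riser',onz(T,f(p),.05))
for p in[(357,38),(748,62),(735,448),(333,420)]: print('tray',onz(T,f(p),.018))
E
```

```text
A [ 0.5834 -0.2367  0.0586] [np.float64(1.3544473916823425), np.float64(1.3613054530882203)]
B [ 0.5714 -0.3595  0.0594] [np.float64(1.9440817593817272), np.float64(2.098089160897581)]
C [ 0.5133 -0.2991  0.0539] [np.float64(1.74101525093437), np.float64(1.84744494218625)]
D [ 0.4553 -0.2217  0.0532] [np.float64(1.404231264484152), np.float64(1.4538804671190697)]
E [ 0.447  -0.3513  0.0535] [np.float64(1.6452644441779007), np.float64(1.8364487810847951)]
levend [ 0.4831 -0.2095  0.0916] [np.float64(0.6581636503180025), np.float64(0.6688905020932161)]
stem [ 0.4718 -0.1092  0.0733] [np.float64(0.26076055729714487), np.float64(0.25297894181453695)]
hingepost [0.6005 0.1783 0.0616] [np.float64(0.6672647349494999), np.float64(0.5509405444309513)] [0.598  0.1784 0.066 ]
TLcorner [0.5362 0.4505 0.0532] [np.float64(0.4240585387404904), np.float64(0.32008193162927007)] [0.5329 0.4461 0.066 ]
BLcorner [0.3881 0.417  0.0554] [np.float64(0.9858796943762282), np.float64(0.7792684151730582)] [0.3851 0.4143 0.066 ]
BRend [0.4505 0.1429 0.0582] [np.float64(1.7753619892974986), np.float64(1.5439596887361142)] [0.4455 0.1439 0.066 ]
doorfree [0.5656 0.0248 0.065 ] [np.float64(1.1157461949409255), np.float64(0.9915282779914374)] [0.5628 0.0264 0.066 ]
knob [0.5842 0.0359 0.0487] [np.float64(0.6846286608924141), np.float64(0.604372727642792)] [0.5789 0.0355 0.066 ]
floorBR [0.4481 0.143  0.0061] [np.float64(1.4155768286741195), np.float64(1.2437062014256712)] [0.4381 0.1356 0.066 ]
riser [ 0.4703 -0.0419  0.05  ]
riser [ 0.4621 -0.174   0.05  ]
tray [ 0.633  -0.1883  0.018 ]
tray [ 0.6192 -0.4178  0.018 ]
tray [ 0.3936 -0.4003  0.018 ]
tray [ 0.4089 -0.1716  0.018 ]
```

Call:
{"fn": "send_rows", "kwargs": {"rows": [[25,-25,8,0,0,0,85],[25,-25,8,0,0,0,85],[25,-25,8,0,0,0,85],[25,-25,8,0,0,0,85],[25,-25,8,0,0,0,85],[25,-25,8,0,0,0,85],[25,-25,8,0,0,0,85],[25,-25,8,0,0,0,85],[25,-25,8,0,0,0,85],[0,-20,0,0,0,0,85]]}}

```text
time_s: 0.98
tool_pos: [0.4257, 0.3195, 0.3228]
ee_rot: [0.816, 0.578, 0.001, 0.001]
wrist_force: [0.4, -0.1, 0.6]
opening: 0.0852
```

```bash
python3 - <<'E'
from h import *
im,C=snap('wrist','w1'); s=monitor.observe(); print(s['tool_pos'],s['q'],s['time_s'])
np.save('w1.npy',np.array([*s['tool_pos'],*s['ee_rot']]))
E
```

```text
[0.42420595 0.31752418 0.32265024] [ 3.96285263e-01 -7.92559056e-02  4.48726381e-02  1.69506970e+00
 -1.49339988e-03  7.34505590e-01] 1.0333
```

View pics/w1.png

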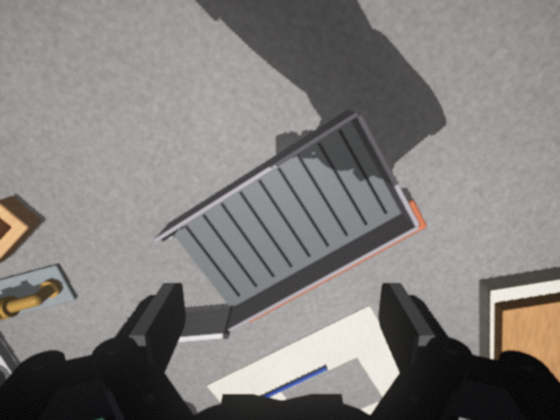

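```bash
python3 - <<'E'
from h import *
s=np.load('w1.npy');C=cam('wrist',dict(tool_pos=s[:3],ee_rot=s[3:]));T=cam('top')
f2=lambda p:np.array([60+p[0]/4.2,180+p[1]/4.2])
for n,w,a in[('BL',(352,113),(105,405)),('BR',(162,237),(549,308)),('TL',(423,227),(72,168)),('hinge',(229,328),(503,68))]:
    print(n,onz(C,w,.066).round(4),tri([(C,w),(T,f2(a))])[0].round(4))
im=cv2.imread('pics/w1.png');crop(im,150,100,440,340,2.7,'w1c')
E
```

```text
BL [0.3835 0.4116 0.066 ] [0.3832 0.4095 0.079 ]
BR [0.4449 0.1589 0.066 ] [0.4494 0.1478 0.0438]
TL [0.5361 0.4557 0.066 ] [0.5346 0.4514 0.0647]
hinge [0.5912 0.1855 0.066 ] [0.6003 0.1803 0.053 ]
```

View pics/w1c.png

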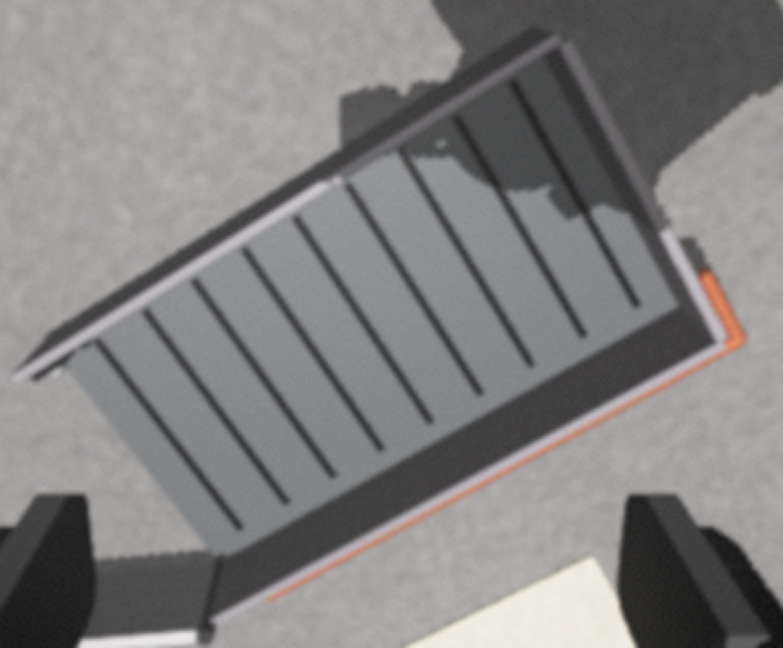

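Call:
{"fn": "send_rows", "kwargs": {"rows": [[5,-40,-8,0,0,-0.12,85],[5,-40,-8,0,0,-0.12,85],[5,-40,-8,0,0,-0.12,85],[5,-40,-8,0,0,-0.12,85],[5,-40,-8,0,0,-0.12,85],[5,-40,-8,0,0,-0.12,85],[5,-40,-8,0,0,-0.12,85],[5,-40,-8,0,0,-0.12,85],[5,-40,-8,0,0,-0.12,85],[0,-40,0,0,0,0,85]]}}

```text
time_s: 1.87
tool_pos: [0.4666, -0.08, 0.2485]
ee_rot: [0.997, 0.074, -0.001, -0.001]
wrist_force: [0.3, -0.9, -1.0]
opening: 0.0849
```

```bash
python3 - <<'E'
from h import *
im,C=snap('wrist','w2'); s=monitor.observe(); print(s['tool_pos'])
np.save('w2.npy',np.array([*s['tool_pos'],*s['ee_rot']]))
E
```

```text
[ 0.46659897 -0.08619128  0.24875257]
```

View pics/w2.png

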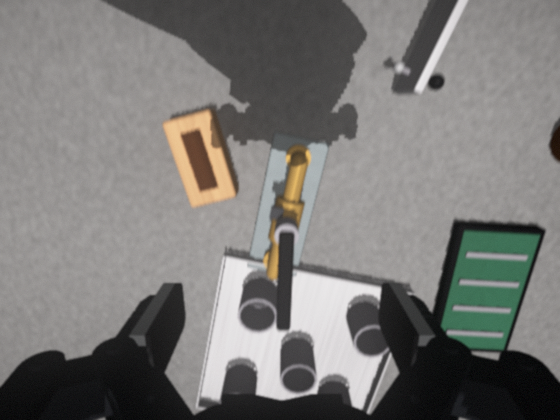

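```bash
python3 - <<'E'
from h import *
im,C=snap('wrist','w3'); s=monitor.observe(); print(s['tool_pos'],s['time_s'])
np.save('w3.npy',np.array([*s['tool_pos'],*s['ee_rot']]))
crop(im,200,130,420,400,2.2,'w3c')
g=cv2.cvtColor(im,cv2.COLOR_BGR2GRAY)
m=((g<45)&(np.arange(560)[None]>265)&(np.arange(560)[None]<305)&(np.arange(420)[:,None]>225)&(np.arange(420)[:,None]<345)).astype(np.uint8)
n,l,st,c=cv2.connectedComponentsWithStats(m)
for i in range(1,n):
    if st[i,4]>300:
        ys,xs=np.nonzero(l==i);r=cv2.minAreaRect(np.c_[xs,ys].astype(np.float32));bp=cv2.boxPoints(r)
        print(st[i],r,[onz(C,p,.09)[:2].round(4) for p in bp])
E
```

```text
[ 0.466617   -0.08305061  0.24922747] 1.9667
```

View pics/w3c.png

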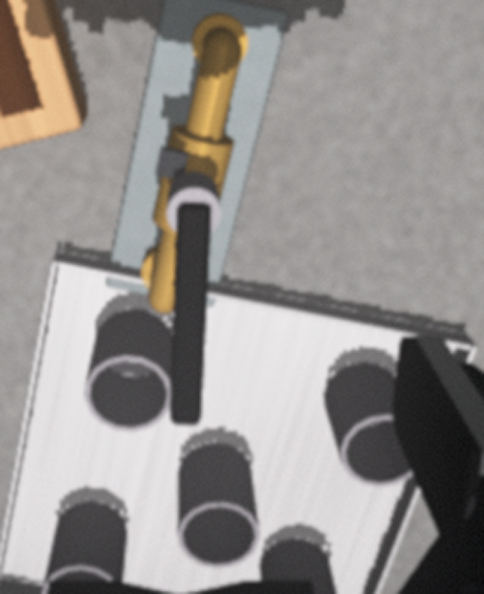

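```bash
python3 - <<'E'
from h import *
s=np.load('w3.npy');C=cam('wrist',dict(tool_pos=s[:3],ee_rot=s[3:]));T=cam('top');S=cam('side')
f=lambda p:np.array([200+p[0]/2.2,130+p[1]/2.2]);f1=lambda p:np.array([240+p[0]/4.7,180+p[1]/4.7])
a=onz(C,f((193,211)),.09);b=onz(C,f((185,423)),.09);d=b-a;print(a,b,np.linalg.norm(d),np.degrees(np.arctan2(d[1],d[0])))
print(tri([(C,f((193,211))),(T,f1((222,297)))]),tri([(C,f((185,423))),(T,f1((409,277)))]))
p=onz(C,f((219,45)),.055);q=onz(C,f((162,290)),.055);d=q-p;print(p,q,np.degrees(np.arctan2(d[1],d[0])))
for p in[(130,390),(218,533),(380,448)]:print(onz(C,f(p),.053))
print(Ro.from_quat(s[3:]).as_matrix().round(3))
E
```

```text
[ 0.47494569 -0.10358633  0.09      ] [ 0.48676404 -0.20278925  0.09      ] 0.09990442495290786 -83.20619460664084
(array([ 0.47352516, -0.10752211,  0.07762693]), [np.float64(2.566848281294378), np.float64(0.9091599690285977)]) (array([ 0.48526493, -0.21050221,  0.07857514]), [np.float64(2.7665083570974804), np.float64(1.0752504647999355)])
[ 0.47687691 -0.0416491   0.055     ] [ 0.46920461 -0.15716762  0.055     ] -93.7997888342879
[ 0.46136282 -0.21428942  0.053     ]
[ 0.51851699 -0.29435783  0.053     ]
[ 0.59076372 -0.22924485  0.053     ]
[[ 0.989  0.149 -0.001]
 [ 0.149 -0.989 -0.001]
 [-0.001  0.    -1.   ]]
```

```bash
python3 - <<'E'
from h import *
print(monitor.observe()['tool_pos'])
snap('top');snap('top')
im,C=snap('wrist','w4'); s=monitor.observe(); print(s['tool_pos'],s['time_s'])
o=cv2.imread('pics/w3.png');print(cv2.phaseCorrelate(o.mean(2)[100:270].astype(np.float32),im.mean(2)[100:270].astype(np.float32)))
crop(im,200,130,420,400,2.2,'w4c')
T=cam('top');f=lambda p:np.array([200+p[0]/2.2,130+p[1]/2.2])
for p,z in[((193,211),.09),((185,423),.09),((130,390),.053)]:print(onz(C,f(p),z))
E
```

```text
[ 0.466617   -0.08305061  0.24922747]
[ 0.46697507 -0.07811337  0.25021994] 2.1167
((-0.803057091764174, -0.15978322881598217), 0.16746952180509214)
[ 0.47541261 -0.09969603  0.09      ]
[ 0.48763592 -0.19903375  0.09      ]
[ 0.46224701 -0.21053603  0.053     ]
```

View pics/w4c.png

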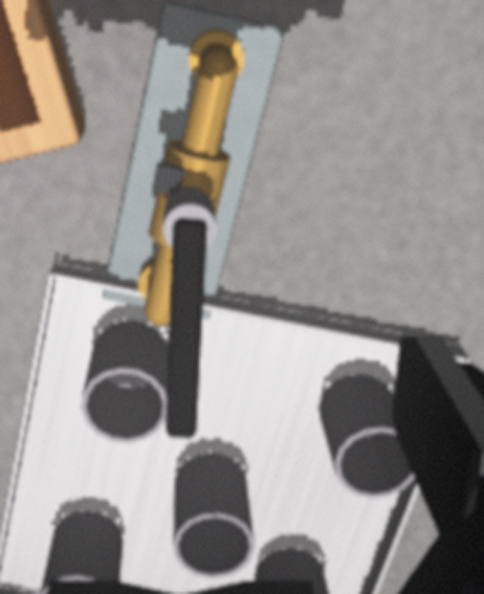

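```bash
python3 - <<'E'
from h import *
C=cam('wrist');T=cam('top');print(monitor.observe()['tool_pos'])
f=lambda p:np.array([200+p[0]/2.2,130+p[1]/2.2]);f1=lambda p:np.array([240+p[0]/4.7,180+p[1]/4.7])
for p,z in[((189,225),.09),((181,436),.09),((125,402),.053),((213,544),.053)]:print(onz(C,f(p),z))
print(tri([(C,f((189,225))),(T,f1((222,297)))]),tri([(C,f((181,436))),(T,f1((409,277)))]))
E
```

```text
[ 0.46697507 -0.07811337  0.25021994]
[ 0.47503665 -0.10496127  0.09      ]
[ 0.48740086 -0.20519722  0.09      ]
[ 0.46118973 -0.21692859  0.053     ]
[ 0.51909263 -0.29724089  0.053     ]
(array([ 0.47311001, -0.10741964,  0.08208364]), [np.float64(2.7889190061355578), np.float64(0.9855128084065736)]) (array([ 0.48506216, -0.21009597,  0.08267985]), [np.float64(3.1660884457353435), np.float64(1.2286335285321246)])
```

Call:
{"fn": "send_rows", "kwargs": {"rows": [[3,-20,-15,0,0,-0.01,44],[3,-20,-15,0,0,-0.01,44],[3,-20,-15,0,0,-0.01,44],[3,-20,-15,0,0,0,44],[2,-16,-15,0,0,0,44],[0,0,-15,0,0,0,44],[0,0,-10,0,0,0,44],[0,0,0,0,0,0,44],[0,0,0,0,0,0,44]]}}

```text
time_s: 2.87
tool_pos: [0.4812, -0.1729, 0.1504]
ee_rot: [0.998, 0.064, -0.0, -0.0]
wrist_force: [0.7, -0.7, 0.5]
opening: 0.0437
```

```bash
python3 - <<'E'
from h import *
im,C=snap('wrist','w5');print(monitor.observe()['tool_pos'])
t,_=snap('top');crop(t,240,180,410,310,4.7,'t5')
E
```

```text
[ 0.48155187 -0.17332145  0.15117195]
```

View pics/w5.png

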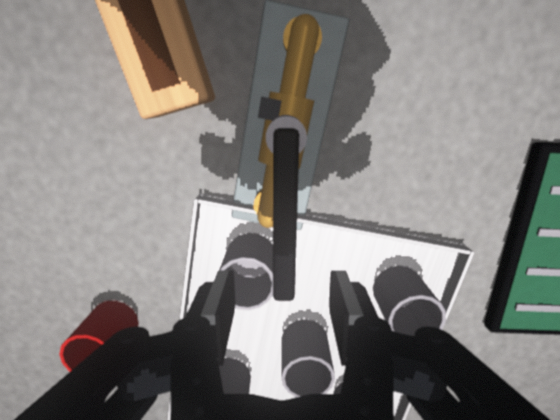

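The lever lies centred between the pads, running from (286,135) to (284,298). I'll go down and grip it.

Call:
{"fn": "send_rows", "kwargs": {"rows": [[0,0,-15,0,0,0,44],[0,0,-15,0,0,0,44],[0,0,-15,0,0,0,44],[0,0,-12,0,0,0,44],[0,0,-10,0,0,0,44],[0,0,0,0,0,0,10],[0,0,0,0,0,0,10],[0,0,0,0,0,0,10],[0,0,0,0,0,0,10],[0,0,0,0,0,0,10]], "force": 40}}

```text
time_s: 3.8
tool_pos: [0.4818, -0.1743, 0.084]
ee_rot: [0.998, 0.063, 0.001, 0.0]
wrist_force: [5.0, 2.5, -1.7]
opening: 0.0136
```

```bash
python3 - <<'E'
from h import *
im,C=snap('wrist','w6');s=monitor.observe();print(s['tool_pos'],s['wrist_force'],s['opening'],Ro.from_quat(s['ee_rot']).as_matrix()[:,0])
E
```

```text
[ 0.48181218 -0.17433657  0.08403691] [ 4.62258543  2.42801563 -1.40227391] 0.013332417288470065 [0.99207918 0.12560371 0.00161776]
```

View pics/w6.png

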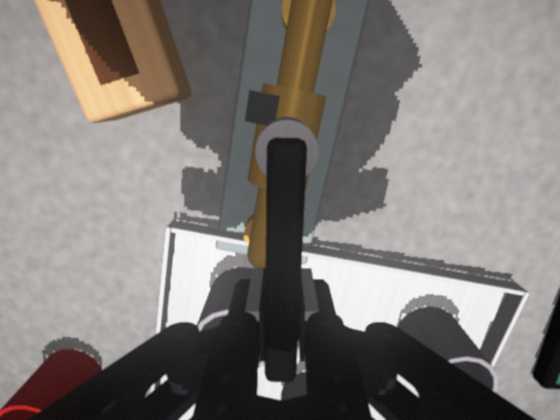

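```bash
python3 - <<'E'
import numpy as np
a=np.array([473.1,-107.4]);p=np.array([481.8,-174.3]);r=p-a
prev=r
for i in range(1,17):
    t=.09*i;c,s=np.cos(t),np.sin(t);q=np.array([c*r[0]-s*r[1],s*r[0]+c*r[1]])
    print(i,(q-prev).round(1),(a+q).round(1));prev=q
E
```

```text
1 [6.  1.1] [ 487.8 -173.2]
2 [5.9 1.6] [ 493.6 -171.7]
3 [5.7 2.1] [ 499.3 -169.6]
4 [5.5 2.6] [ 504.8 -166.9]
5 [5.2 3.1] [ 510.  -163.9]
6 [4.9 3.5] [ 515.  -160.3]
7 [4.6 4. ] [ 519.5 -156.3]
8 [4.2 4.4] [ 523.8 -152. ]
9 [3.8 4.7] [ 527.6 -147.2]
10 [3.4 5.1] [ 530.9 -142.2]
11 [2.9 5.3] [ 533.8 -136.8]
12 [2.4 5.6] [ 536.2 -131.3]
13 [1.9 5.8] [ 538.1 -125.5]
14 [1.4 5.9] [ 539.5 -119.6]
15 [0.8 6. ] [ 540.3 -113.6]
16 [0.3 6.1] [ 540.6 -107.5]
```

Call:
{"fn": "send_rows", "kwargs": {"rows": [[6,1,0,0,0,0.09,10],[6,1.5,0,0,0,0.09,10],[5.5,2,0,0,0,0.09,10],[5.5,2.5,0,0,0,0.09,10],[5,3,0,0,0,0.09,10],[5,3.5,0,0,0,0.09,10],[4.5,4,0,0,0,0.09,10],[4,4.5,0,0,0,0.09,10]]}}

```text
time_s: 4.52
tool_pos: [0.5235, -0.1532, 0.0841]
ee_rot: [0.911, 0.412, 0.0, 0.001]
wrist_force: [3.5, -4.2, -2.2]
opening: 0.0132
```

Call:
{"fn": "send_rows", "kwargs": {"rows": [[4,4.5,0,0,0,0.09,10],[3.5,5,0,0,0,0.09,10],[3,5.5,0,0,0,0.09,10],[2.5,5.5,0,0,0,0.09,10],[2,6,0,0,0,0.09,10],[1.5,6,0,0,0,0.09,10],[1,6,0,0,0,0.09,10],[0,0,0,0,0,0,10],[0,0,0,0,0,0,10]]}}

```text
time_s: 5.27
tool_pos: [0.5404, -0.1149, 0.0841]
ee_rot: [0.739, 0.673, -0.001, 0.001]
wrist_force: [0.6, -5.0, -1.0]
opening: 0.0135
```

```bash
python3 - <<'E'
from h import *
s=monitor.observe();x=Ro.from_quat(s['ee_rot']).as_matrix()[:,0];print(s['tool_pos'],s['wrist_force'],s['torque'],np.degrees(np.arctan2(x[1],x[0])))
t,_=snap('top');crop(t,240,180,410,310,4.7,'t6')
snap('wrist','w7')
E
```

```text
[ 0.54044736 -0.11492787  0.08408866] [ 0.61852481 -5.04486804 -1.01103941] [-1.05626536 -0.01707378  0.58108774] 84.64630472155697
```

View pics/w7.png

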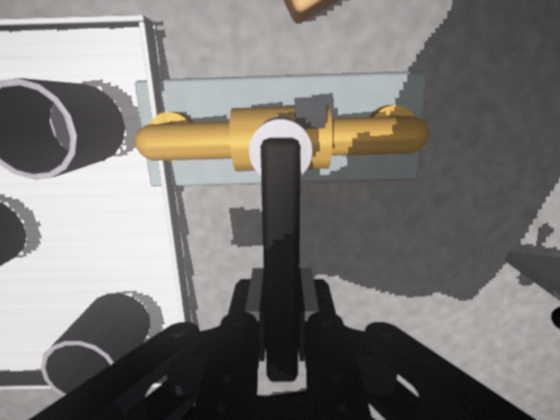

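Call:
{"fn": "send_rows", "kwargs": {"rows": [[0,3,0,0,0,0.045,10],[0,3,0,0,0,0.045,10],[0,2,0,0,0,0.02,10],[0,0,0,0,0,0,10],[0,0,0,0,0,0,10]]}}

```text
time_s: 5.78
tool_pos: [0.5405, -0.1127, 0.0843]
ee_rot: [0.704, 0.71, -0.005, 0.005]
wrist_force: [-0.4, -33.0, -8.3]
opening: 0.0128
```

```bash
python3 - <<'E'
from h import *
s=monitor.observe();x=Ro.from_quat(s['ee_rot']).as_matrix()[:,0];print(s['tool_pos'],s['wrist_force'],s['torque'],np.degrees(np.arctan2(x[1],x[0])))
snap('wrist','w8')
E
```

```text
[ 0.5405345  -0.11270275  0.08425964] [ -0.35590396 -33.02892863  -8.33618372] [-6.36864986  0.09908042 -1.49883831] 90.49602645621725
```

View pics/w8.png

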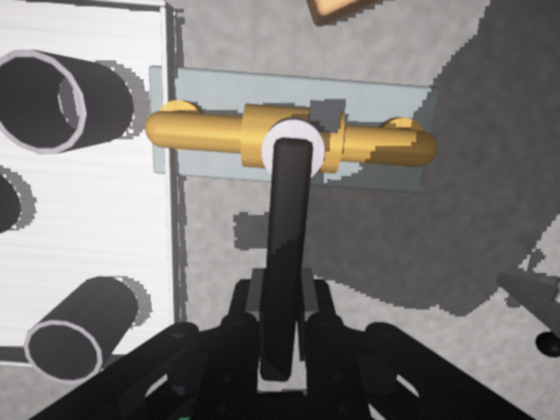

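Hard stop reached: 33 N and no further travel. I'll unload, release and lift.

Call:
{"fn": "send_rows", "kwargs": {"rows": [[0,-5,0,0,0,-0.09,10],[0,0,0,0,0,0,10],[0,0,0,0,0,0,50],[0,0,0,0,0,0,60],[0,0,0,0,0,0,60],[0,0,25,0,0,0,60],[0,0,35,0,0,0,60],[-10,-20,35,0,0,0,60],[-10,-20,35,0,0,0,60],[0,0,0,0,0,0,60]]}}

```text
time_s: 6.67
tool_pos: [0.5215, -0.1542, 0.2211]
ee_rot: [0.733, 0.68, 0.001, 0.005]
wrist_force: [0.2, -1.1, 0.6]
opening: 0.0601
```

```bash
python3 - <<'E'
from h import *
snap('side');im,C=snap('wrist','w9');s=monitor.observe();x=Ro.from_quat(s['ee_rot']).as_matrix()[:,0];print(s['tool_pos'],s['wrist_force'],np.degrees(np.arctan2(x[1],x[0])))
np.save('w9.npy',np.array([*s['tool_pos'],*s['ee_rot']]))
t,_=snap('top','t9');crop(t,240,180,410,310,4.7,'t9c')
E
```

```text
[ 0.52076745 -0.15169171  0.21533329] [ 0.33010955 -0.76487754 -0.72373189] 85.66806898709311
```

View pics/w9.png

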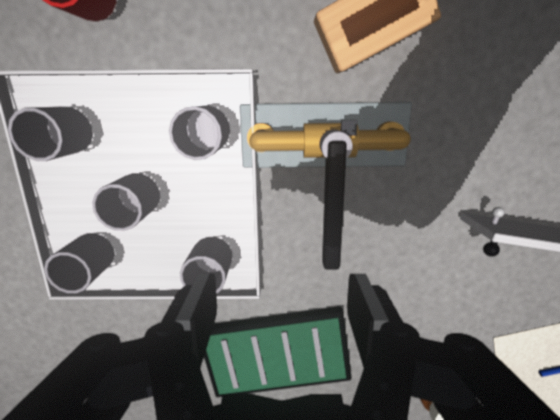

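View pics/t9.png

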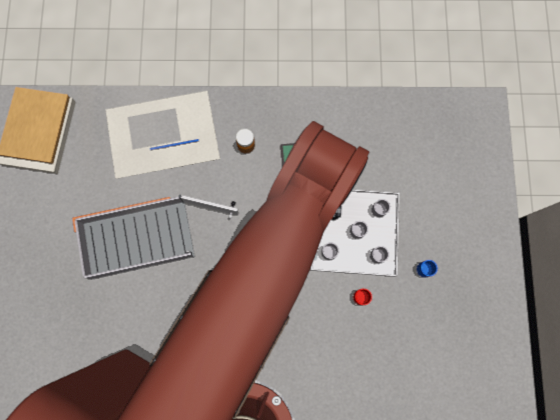

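```bash
python3 - <<'E'
from h import *
s=np.load('w9.npy');C=cam('wrist',dict(tool_pos=s[:3],ee_rot=s[3:]))
an=lambda p,q:np.degrees(np.arctan2(q[1]-p[1],q[0]-p[0]))
a=onz(C,(337,143),.09);b=onz(C,(332.5,268),.09);p=onz(C,(410,138),.05);q=onz(C,(250,140),.05)
print(a,b,an(a,b),an(p,q))
im=cv2.imread('pics/w9.png');crop(im,230,90,430,290,3,'w9c')
E
```

```text
[ 0.47085132 -0.10765144  0.09      ] [ 0.57015273 -0.11376351  0.09      ] -3.5221495383987187 -93.70162013871119
```

View pics/w9c.png

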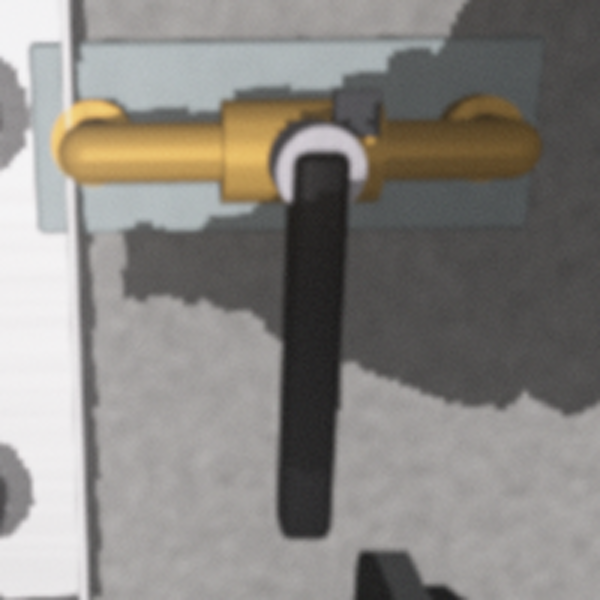

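The cock is off: the lever is square to the pipe (90.2° measured). Next I'll measure the pots again.

```bash
python3 - <<'E'
from h import *
im,C=snap('wrist','w10');print(monitor.observe()['tool_pos'])
crop(im,0,50,270,310,2.3,'w10c')
E
```

```text
[ 0.51992116 -0.15029541  0.21255025]
```

View pics/w10c.png

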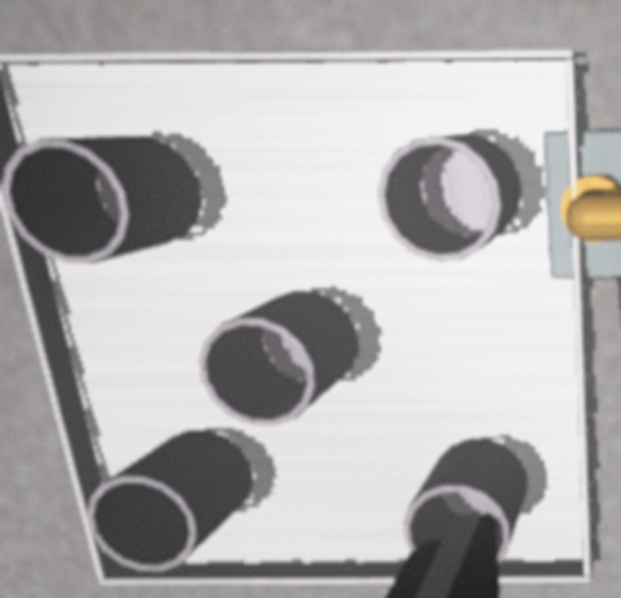

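```bash
python3 - <<'E'
from h import *
C=cam('wrist');T=cam('top');print(monitor.observe()['tool_pos'])
f=lambda p:np.array([p[0]/2.3,50+p[1]/2.3]);f1=lambda p:np.array([240+p[0]/4.7,180+p[1]/4.7])
for n,w,a in[('A',(458,531),(445,111)),('B',(143,523),(660,134)),('C',(258,371),(556,236)),('D',(440,198),(422,337)),('E',(67,200),(653,353))]:
    X,e=tri([(C,f(w)),(T,f1(a))]);print(n,onz(C,f(w),.053).round(4),onz(T,f1(a),.053).round(4),X.round(4),np.round(e,1))
E
```

```text
[ 0.51992116 -0.15029541  0.21255025]
A [ 0.5905 -0.2319  0.053 ] [ 0.5817 -0.2351  0.053 ] [ 0.5803 -0.2301  0.0685] [4.2 1.4]
B [ 0.5773 -0.3579  0.053 ] [ 0.5687 -0.3573  0.053 ] [ 0.5706 -0.3543  0.0597] [4.2 1.4]
C [ 0.5174 -0.2967  0.053 ] [ 0.5097 -0.2963  0.053 ] [ 0.5122 -0.2943  0.059 ] [4.3 1.4]
D [ 0.4594 -0.2181  0.053 ] [ 0.4523 -0.2196  0.053 ] [ 0.4579 -0.2227  0.0317] [3.7 1.2]
E [ 0.4501 -0.349   0.053 ] [ 0.4437 -0.3486  0.053 ] [ 0.447  -0.3495  0.0512] [4.1 1.2]
```

Call:
{"fn": "send_rows", "kwargs": {"rows": [[11,-14,-10,0,0,0,70],[11,-14,-10,0,0,0,70],[11,-14,-10,0,0,0,70],[11,-14,-10,0,0,0,70],[11,-14,-20,0,0,0,70],[11,-13,-20,0,0,0,70],[0,0,0,0,0,0,70],[0,0,0,0,0,0,70],[0,0,0,0,0,0,70]]}}

```text
time_s: 7.62
tool_pos: [0.5857, -0.2327, 0.1327]
ee_rot: [0.733, 0.68, -0.0, -0.001]
wrist_force: [-0.5, -1.1, 0.9]
opening: 0.0703
```

```bash
python3 - <<'E'
from h import *
snap('side','s11');im,C=snap('wrist','w11');print(monitor.observe()['tool_pos'])
for z in(.053,.09): print(z,proj(C,[*monitor.observe()['tool_pos'][:2],z]))
E
```

```text
[ 0.58630727 -0.23311111  0.13423044]
0.053 [280.23529744 236.18747931]
0.09 [280.00689801 261.86935236]
```

View pics/w11.png

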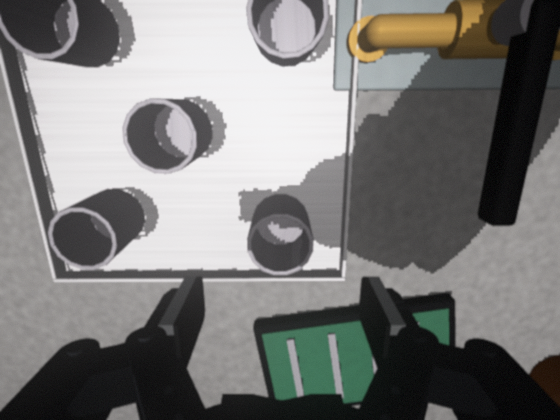

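```bash
python3 - <<'E'
from h import *
C=cam('wrist')
for n,w in[('A',(280,241)),('B',(82,238)),('C',(160,135)),('D',(288,23)),('E',(37,20))]: print(n,onz(C,w,.053).round(4))
E
```

```text
A [ 0.5901 -0.2338  0.053 ]
B [ 0.5784 -0.361   0.053 ]
C [ 0.518  -0.2986  0.053 ]
D [ 0.4658 -0.22    0.053 ]
E [ 0.4544 -0.3522  0.053 ]
```

Call:
{"fn": "send_rows", "kwargs": {"rows": [[2,0,-15,0,0,0,66],[0,0,-15,0,0,0,66],[0,0,-15,0,0,0,66],[0,0,-15,0,0,0,66],[0,0,-15,0,0,0,66],[0,0,-10,0,0,0,66],[0,0,-8,0,0,0,66],[0,0,0,0,0,0,66]]}}

```text
time_s: 8.38
tool_pos: [0.5875, -0.2331, 0.0392]
ee_rot: [0.733, 0.68, -0.0, -0.001]
wrist_force: [-0.9, 0.3, -0.1]
opening: 0.066
```

Call:
{"fn": "send_rows", "kwargs": {"rows": [[0,0,0,0,0,0,38],[0,0,0,0,0,0,38],[0,0,0,0,0,0,38],[0,0,0,0,0,0,38],[0,0,0,0,0,0,38]], "force": 30}}

```text
time_s: 8.8
tool_pos: [0.5889, -0.2343, 0.0417]
ee_rot: [0.733, 0.68, 0.0, 0.001]
wrist_force: [-0.5, 0.7, 6.8]
opening: 0.0431
```

```bash
python3 - <<'E'
from h import *
s=monitor.observe();print(s['tool_pos'],s['wrist_force'],s['opening']);snap('wrist','w12')
E
```

```text
[ 0.58892226 -0.23430438  0.04171997] [-0.52086489  0.66306742  6.80109765] 0.043114573650815266
```

View pics/w12.png

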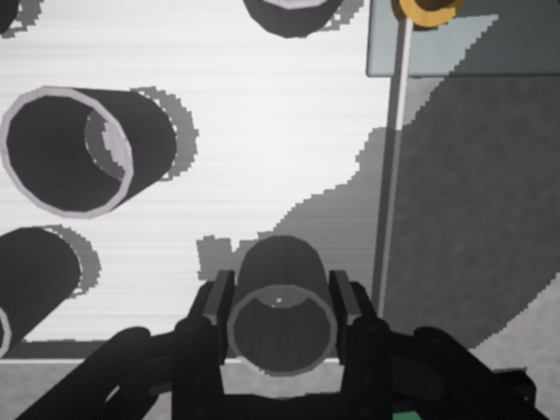

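Call:
{"fn": "send_rows", "kwargs": {"rows": [[0,0,5,0,0,0,38],[0,0,15,0,0,0,38],[0,0,30,0,0,0,38],[0,0,35,0,0,0,38],[0,10,35,0,0,0,38],[-4,25,30,0,0,0.03,38],[-5,35,10,0,0,0.03,38],[-5,35,0,0,0,0.03,38],[-5,35,0,0,0,0.03,38],[-5,35,0,0,0,0.03,38]]}}

```text
time_s: 9.68
tool_pos: [0.5637, -0.0574, 0.2008]
ee_rot: [0.68, 0.734, 0.0, 0.0]
wrist_force: [-0.2, -0.4, -1.2]
opening: 0.043
```

Call:
{"fn": "send_rows", "kwargs": {"rows": [[-5,35,0,0,0,0.03,38],[-5,35,0,0,0,0.03,38],[-5,35,0,0,0,0.03,38],[-5,35,0,0,0,0.03,38],[-5,35,0,0,0,0.03,38],[-5,35,0,0,0,0,38],[-5,35,0,0,0,0,38],[-5,30,0,0,0,0,38],[-5,20,0,0,0,0,38],[0,0,0,0,0,0,38]]}}

```text
time_s: 10.52
tool_pos: [0.5177, 0.2397, 0.2004]
ee_rot: [0.622, 0.783, 0.0, -0.001]
wrist_force: [0.4, -0.2, -1.2]
opening: 0.0427
```

```bash
python3 - <<'E'
from h import *
snap('side','s13');snap('side');im,C=snap('wrist','w13');s=monitor.observe();print(s['tool_pos'],s['opening'])
np.save('w13.npy',np.array([*s['tool_pos'],*s['ee_rot']]))
E
```

```text
[0.51912031 0.23592867 0.20035291] 0.04303328285320211
```

View pics/w13.png

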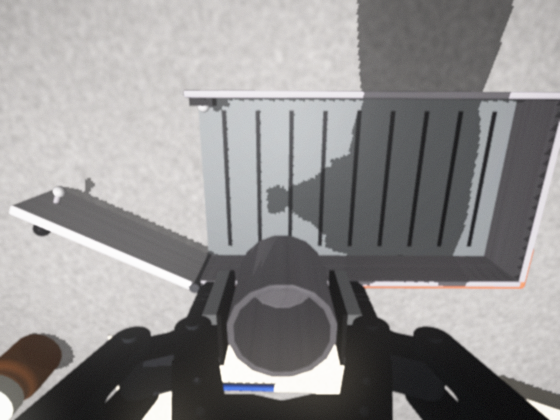

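View pics/s13.png

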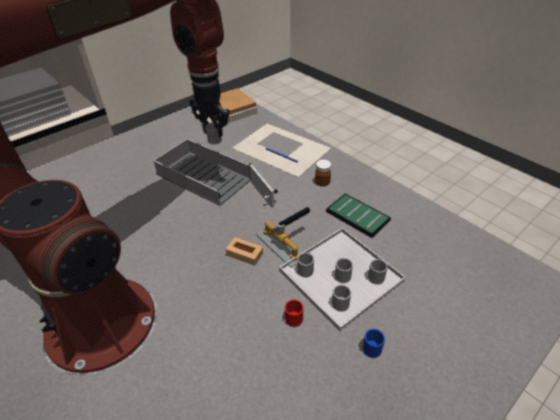

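```bash
python3 - <<'E'
from h import *
s=np.load('w13.npy');C=cam('wrist',dict(tool_pos=s[:3],ee_rot=s[3:]))
an=lambda p,q:np.degrees(np.arctan2(q[1]-p[1],q[0]-p[0]))
a=onz(C,(186,94),.066);b=onz(C,(556,96),.066);c=onz(C,(524,286),.066);h=onz(C,(197,286),.066)
print(a,b,c,h,an(a,b),an(h,c),an(a,h),an(b,c))
x=Ro.from_quat(s[3:]).as_matrix()[:,0];print(np.degrees(np.arctan2(x[1],x[0])))
R=np.array([[np.cos(np.radians(13.2)),-np.sin(np.radians(13.2))],[np.sin(np.radians(13.2)),np.cos(np.radians(13.2))]])
for p,o in[(a,(-77.5,-137)),(b,(-77.5,140)),(c,(77.5,140)),(h,(80,-140))]: print(p[:2]-R@np.array(o)/1000)
fl=[(201,112),(515,112),(488,254),(210,250)]
for p in fl: print('floor',onz(C,p,.006).round(4))
E
```

```text
[0.44974301 0.1511747  0.066     ] [0.39263524 0.40763638 0.066     ] [0.53910852 0.45312638 0.066     ] [0.60113956 0.18123853 0.066     ] 102.55356164100716 102.85201688159864 11.231499425107737 17.2531530270009
102.92667611389656
[0.4939113 0.3022522]
[0.50005673 0.28903253]
[0.49562528 0.29912815]
[0.49128413 0.29927151]
floor [0.4643 0.1506 0.006 ]
floor [0.4023 0.4225 0.006 ]
floor [0.5364 0.4557 0.006 ]
floor [0.5949 0.1795 0.006 ]
```

Call:
{"fn": "send_rows", "kwargs": {"rows": [[-2,30,0,0,0,0,38],[-2,34,0,0,0,0,38],[-2,34,0,0,0,0,38],[-2,30,-5,0,0,0,38],[-2,20,-25,0,0,0,38],[0,6,-30,0,0,0,38],[0,0,-30,0,0,0,38],[0,0,-25,0,0,0,38],[0,0,0,0,0,0,38],[0,0,0,0,0,0,38]]}}

```text
time_s: 11.5
tool_pos: [0.5088, 0.3887, 0.0844]
ee_rot: [0.624, 0.782, -0.001, -0.001]
wrist_force: [-0.5, -0.7, -0.2]
opening: 0.0431
```

```bash
python3 - <<'E'
from h import *
im,C=snap('wrist','w14');s=monitor.observe();print(s['tool_pos'],s['opening'],s['wrist_force'])
E
```

```text
[0.50996694 0.38940218 0.08650663] 0.043240297771469274 [ 1.16881832 -0.05245029 -0.33080803]
```

View pics/w14.png

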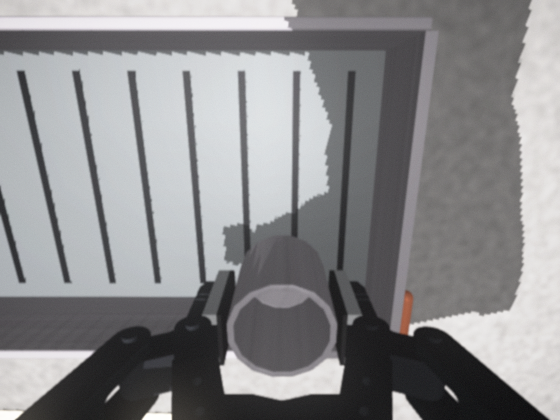

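Call:
{"fn": "send_rows", "kwargs": {"rows": [[0,0,-15,0,0,0,38],[0,0,-12,0,0,0,38],[0,0,-8,0,0,0,38],[0,0,-3,0,0,0,38],[0,0,-1.5,0,0,0,38],[0,0,0,0,0,0,38],[0,0,0,0,0,0,38]]}}

```text
time_s: 12.13
tool_pos: [0.5095, 0.3904, 0.0465]
ee_rot: [0.623, 0.782, 0.0, 0.0]
wrist_force: [-0.6, 0.4, -1.8]
opening: 0.0433
```

Call:
{"fn": "send_rows", "kwargs": {"rows": [[0,0,-1,0,0,0,38],[0,0,-1,0,0,0,38],[0,0,-0.5,0,0,0,38],[0,0,0,0,0,0,38]]}}

```text
time_s: 12.47
tool_pos: [0.5096, 0.3905, 0.0447]
ee_rot: [0.623, 0.782, 0.001, 0.0]
wrist_force: [-2.8, -1.1, 7.1]
opening: 0.043
```

Call:
{"fn": "send_rows", "kwargs": {"rows": [[0,0,0,0,0,0,46],[0,0,0,0,0,0,50],[0,0,0,0,0,0,56],[0,0,0,0,0,0,56],[0,0,10,0,0,0,56],[0,0,20,0,0,0,56],[0,0,30,0,0,0,56],[0,-20,35,0,0,0,60],[2,-30,25,0,0,0,66],[2,-40,0,0,0,0,66]]}}

```text
time_s: 13.3
tool_pos: [0.5155, 0.3016, 0.1707]
ee_rot: [0.622, 0.783, 0.004, 0.002]
wrist_force: [1.2, -1.1, 0.8]
opening: 0.0658
```

```bash
python3 - <<'E'
from h import *
im,C=snap('wrist','w15');s=monitor.observe();print(s['tool_pos'],s['opening'],s['wrist_force'])
t,_=snap('top','t15')
E
```

```text
[0.51542021 0.2945305  0.1675864 ] 0.06600917664128332 [ 4.1835666  -3.72791007 -1.11908764]
```

View pics/w15.png

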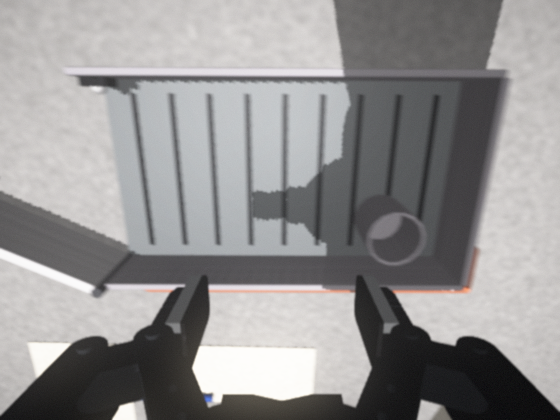

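View pics/t15.png

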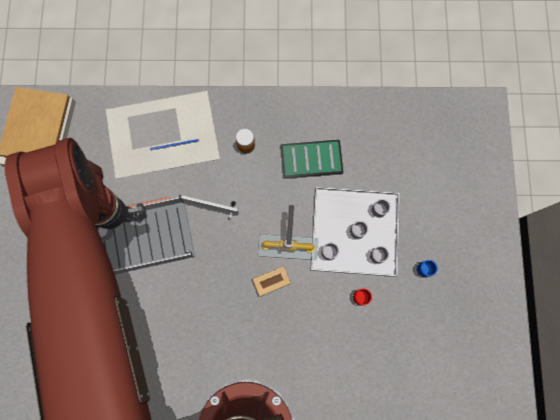

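Call:
{"fn": "send_rows", "kwargs": {"rows": [[0,-30,0,0,0,-0.03,66],[0,-37,0,0,0,-0.03,66],[0,-37,0,0,0,-0.03,66],[0,-37,0,0,0,-0.03,66],[0,-37,0,0,0,-0.03,66],[0,-37,0,0,0,-0.03,66],[0,-37,0,0,0,-0.03,66],[0,-37,0,0,0,-0.03,66],[0,-37,0,0,0,-0.03,66],[0,-37,0,0,0,-0.03,66]]}}

```text
time_s: 14.23
tool_pos: [0.513, -0.0644, 0.164]
ee_rot: [0.734, 0.68, 0.0, 0.0]
wrist_force: [0.7, -0.2, -0.5]
opening: 0.0662
```

Call:
{"fn": "send_rows", "kwargs": {"rows": [[0,-37,0,0,0,0,66],[0,-37,0,0,0,0,66],[0,-37,0,0,0,0,66],[0,-37,0,0,0,0,66],[0,-37,0,0,0,0,66],[0,-30,-10,0,0,0,66],[0,-13,-10,0,0,0,66],[0,0,-10,0,0,0,66],[0,0,0,0,0,0,66],[0,0,0,0,0,0,66]]}}

```text
time_s: 15.07
tool_pos: [0.5128, -0.2891, 0.1326]
ee_rot: [0.733, 0.68, 0.0, -0.001]
wrist_force: [0.5, 0.0, 0.2]
opening: 0.0664
```

```bash
cat > pv.py <<'E'
import sys
from h import *
snap('side');im,C=snap('wrist',sys.argv[1]);s=monitor.observe();print(s['tool_pos'].round(4),s['time_s'],s['opening'],s['wrist_force'].round(1))
np.save(sys.argv[1]+'.npy',np.array([*s['tool_pos'],*s['ee_rot']]))
x=Ro.from_quat(s['ee_rot']).as_matrix();print(np.degrees(np.arctan2(x[1,0],x[0,0])).round(1),'TCP at .053 px',proj(C,[*s['tool_pos'][:2],.053]))
E
python3 pv.py w16
```

```text
[ 0.5136 -0.2894  0.1339] 15.1667 0.0661329400512639 [0.  0.6 0.5]
85.8 TCP at .053 px [280.17404542 236.43226928]
```

View pics/w16.png

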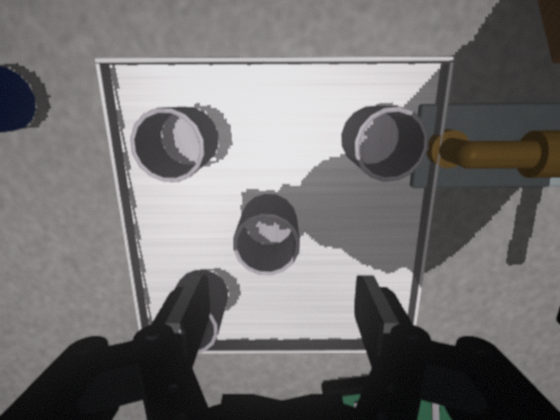

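Call:
{"fn": "send_rows", "kwargs": {"rows": [[2,-7.5,-15,0,0,0,66],[0,0,-15,0,0,0,66],[0,0,-15,0,0,0,66],[0,0,-15,0,0,0,66],[0,0,-15,0,0,0,66],[0,0,-10,0,0,0,66],[0,0,-8,0,0,0,66],[0,0,0,0,0,0,60]]}}

```text
time_s: 15.83
tool_pos: [0.5148, -0.2972, 0.0392]
ee_rot: [0.733, 0.68, 0.0, -0.001]
wrist_force: [0.0, -0.3, -0.8]
opening: 0.0601
```

Call:
{"fn": "send_rows", "kwargs": {"rows": [[0,0,0,0,0,0,38],[0,0,0,0,0,0,38],[0,0,0,0,0,0,38],[0,0,0,0,0,0,38],[0,0,0,0,0,0,38]], "force": 30}}

```text
time_s: 16.25
tool_pos: [0.5157, -0.2987, 0.0413]
ee_rot: [0.733, 0.68, 0.0, 0.001]
wrist_force: [0.1, 0.7, 4.6]
opening: 0.0438
```

Call:
{"fn": "send_rows", "kwargs": {"rows": [[0,0,5,0,0,0,38],[0,0,15,0,0,0,38],[0,0,30,0,0,0,38],[0,0,35,0,0,0,38],[0,10,35,0,0,0,38],[-4,25,30,0,0,0.03,38],[-4,36,10,0,0,0.03,38],[-4,36,0,0,0,0.03,38],[-4,36,0,0,0,0.03,38],[-4,36,0,0,0,0.03,38]]}}

```text
time_s: 17.08
tool_pos: [0.4947, -0.1179, 0.2009]
ee_rot: [0.68, 0.733, 0.0, 0.0]
wrist_force: [-0.3, -0.2, -1.1]
opening: 0.0437
```

Call:
{"fn": "send_rows", "kwargs": {"rows": [[-4,36,0,0,0,0.03,38],[-4,36,0,0,0,0.03,38],[-4,36,0,0,0,0.03,38],[-4,36,0,0,0,0.03,38],[-4,36,0,0,0,0.03,38],[-4,36,0,0,0,0,38],[-4,36,0,0,0,0,38],[-4,36,0,0,0,0,38],[-4,36,0,0,0,0,38],[-4,36,0,0,0,0,38]]}}

```text
time_s: 17.92
tool_pos: [0.4545, 0.2424, 0.2007]
ee_rot: [0.623, 0.782, 0.0, 0.0]
wrist_force: [0.9, -0.2, -0.1]
opening: 0.0432
```

Call:
{"fn": "send_rows", "kwargs": {"rows": [[-4,36,0,0,0,0,38],[-4,36,0,0,0,0,38],[-4,36,0,0,0,0,38],[-3,20,0,0,0,0,38],[-2,6,-20,0,0,0,38],[0,0,-30,0,0,0,38],[0,0,-30,0,0,0,38],[0,0,-25,0,0,0,38],[0,0,0,0,0,0,38],[0,0,0,0,0,0,38]]}}

```text
time_s: 18.75
tool_pos: [0.4372, 0.3741, 0.0947]
ee_rot: [0.623, 0.782, -0.001, -0.001]
wrist_force: [-0.5, -0.9, 0.1]
opening: 0.0437
```

```bash
python3 pv.py w17
```

```text
[0.4391 0.3751 0.0975] 18.85 0.0434973890190995 [0.5 1.2 1.4]
102.9 TCP at .053 px [280.74695885 262.55551857]
```

View pics/w17.png

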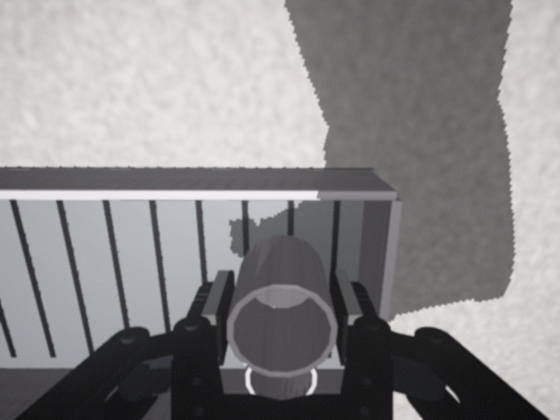

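Call:
{"fn": "send_rows", "kwargs": {"rows": [[0,0,-15,0,0,0,38],[0,0,-15,0,0,0,38],[0,0,-12,0,0,0,38],[0,0,-6,0,0,0,38],[0,0,-1.5,0,0,0,38],[0,0,-1,0,0,0,38],[0,0,-0.5,0,0,0,38],[0,0,0,0,0,0,38],[0,0,0,0,0,0,38]]}}

```text
time_s: 19.6
tool_pos: [0.4386, 0.3749, 0.0451]
ee_rot: [0.623, 0.782, 0.001, 0.0]
wrist_force: [-0.7, 0.5, -0.3]
opening: 0.0435
```

Call:
{"fn": "send_rows", "kwargs": {"rows": [[0,0,-1,0,0,0,38],[0,0,-0.5,0,0,0,38],[0,0,-0.5,0,0,0,38],[0,0,0,0,0,0,38]]}}

```text
time_s: 19.93
tool_pos: [0.4387, 0.375, 0.0443]
ee_rot: [0.623, 0.782, 0.001, 0.0]
wrist_force: [-5.3, -3.4, 12.8]
opening: 0.0436
```

Call:
{"fn": "send_rows", "kwargs": {"rows": [[0,0,0.5,0,0,0,46],[0,0,0,0,0,0,50],[0,0,0,0,0,0,56],[0,0,0,0,0,0,56],[0,0,10,0,0,0,56],[0,0,20,0,0,0,56],[0,0,30,0,0,0,56],[2,-15,35,0,0,0,60],[4,-30,25,0,0,0,66],[4,-35,5,0,0,0,66]]}}

```text
time_s: 20.77
tool_pos: [0.45, 0.2955, 0.1738]
ee_rot: [0.622, 0.783, 0.003, 0.002]
wrist_force: [1.3, -0.0, -0.5]
opening: 0.0658
```

```bash
python3 pv.py w18; python3 -c "
from h import *
snap('top','t18')"
```

```text
[0.45  0.292 0.171] 20.8667 0.06634879557691696 [ 0.3  0.3 -0.3]
102.7 TCP at .053 px [283.68916036 214.92571805]
```

View pics/w18.png

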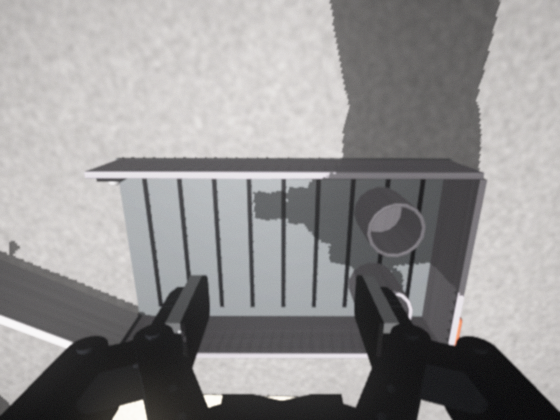

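View pics/t18.png

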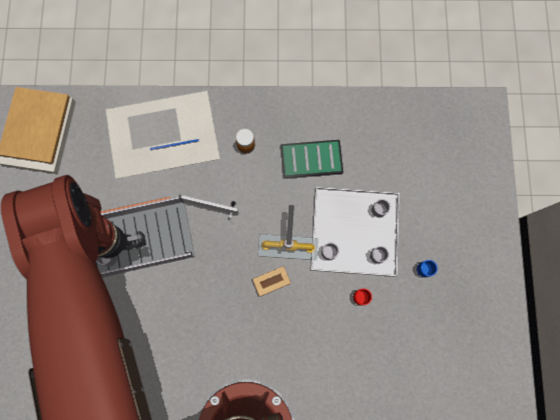

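Call:
{"fn": "send_rows", "kwargs": {"rows": [[7,-30,0,0,0,-0.03,66],[7,-37,0,0,0,-0.03,66],[7,-37,0,0,0,-0.03,66],[7,-37,0,0,0,-0.03,66],[7,-37,0,0,0,-0.03,66],[7,-37,0,0,0,-0.03,66],[7,-37,0,0,0,-0.03,66],[7,-37,0,0,0,-0.03,66],[7,-37,0,0,0,-0.03,66],[7,-37,0,0,0,-0.03,66]]}}

```text
time_s: 21.75
tool_pos: [0.5182, -0.0693, 0.1677]
ee_rot: [0.733, 0.68, 0.0, -0.0]
wrist_force: [0.4, -0.2, -0.3]
opening: 0.0667
```

Call:
{"fn": "send_rows", "kwargs": {"rows": [[7,-37,0,0,0,0,66],[7,-37,0,0,0,0,66],[7,-37,0,0,0,0,66],[7,-37,0,0,0,0,66],[7,-37,-10,0,0,0,66],[7,-37,-10,0,0,0,66],[7,-37,-10,0,0,0,66],[7,-30,-6,0,0,0,66],[2,-10,0,0,0,0,66],[0,0,0,0,0,0,66]]}}

```text
time_s: 22.58
tool_pos: [0.5761, -0.3689, 0.1299]
ee_rot: [0.734, 0.679, -0.0, -0.001]
wrist_force: [-0.5, 0.8, 1.1]
opening: 0.0661
```

Call:
{"fn": "send_rows", "kwargs": {"rows": [[0,0,0,0,0,0,66],[0,0,0,0,0,0,66]]}}

```text
time_s: 22.75
tool_pos: [0.5765, -0.3659, 0.1318]
ee_rot: [0.733, 0.681, 0.0, -0.0]
wrist_force: [-0.4, 0.1, -0.5]
opening: 0.0661
```

```bash
python3 pv.py w19
```

```text
[ 0.5766 -0.3658  0.1323] 22.85 0.06609652841318171 [-0.3  0.7 -0.9]
85.8 TCP at .053 px [280.4441887  236.83151986]
```

View pics/w19.png

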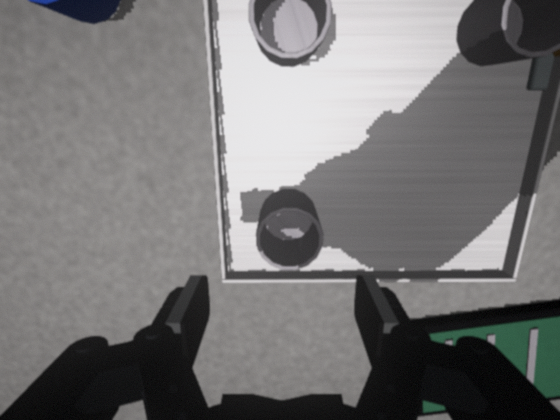

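Call:
{"fn": "send_rows", "kwargs": {"rows": [[1,5,-15,0,0,0,66],[0,0,-15,0,0,0,66],[0,0,-15,0,0,0,66],[0,0,-15,0,0,0,66],[0,0,-15,0,0,0,66],[0,0,-10,0,0,0,66],[0,0,-7,0,0,0,66],[0,0,0,0,0,0,60]]}}

```text
time_s: 23.52
tool_pos: [0.5766, -0.3612, 0.0385]
ee_rot: [0.733, 0.68, -0.0, -0.001]
wrist_force: [-0.0, -0.3, -0.9]
opening: 0.0597
```

Call:
{"fn": "send_rows", "kwargs": {"rows": [[0,0,0,0,0,0,38],[0,0,0,0,0,0,38],[0,0,0,0,0,0,38],[0,0,0,0,0,0,38],[0,0,0,0,0,0,38]], "force": 30}}

```text
time_s: 23.93
tool_pos: [0.5776, -0.3627, 0.0408]
ee_rot: [0.733, 0.68, 0.0, 0.001]
wrist_force: [0.2, 0.4, 4.2]
opening: 0.0435
```

Call:
{"fn": "send_rows", "kwargs": {"rows": [[0,0,5,0,0,0,38],[0,0,15,0,0,0,38],[0,0,30,0,0,0,38],[0,0,35,0,0,0,38],[0,10,35,0,0,0,38],[-2,25,30,0,0,0.03,38],[-3,36,10,0,0,0.03,38],[-3,36,0,0,0,0.03,38],[-3,36,0,0,0,0.03,38],[-3,36,0,0,0,0.03,38]]}}

```text
time_s: 24.77
tool_pos: [0.5628, -0.1819, 0.2004]
ee_rot: [0.68, 0.734, 0.0, 0.0]
wrist_force: [1.4, -0.2, -1.3]
opening: 0.0436
```

Call:
{"fn": "send_rows", "kwargs": {"rows": [[-3,36,0,0,0,0.03,38],[-3,36,0,0,0,0.03,38],[-3,36,0,0,0,0.03,38],[-3,36,0,0,0,0.03,38],[-3,36,0,0,0,0.03,38],[-3,36,0,0,0,0,38],[-3,36,0,0,0,0,38],[-3,36,0,0,0,0,38],[-3,36,0,0,0,0,38],[-3,36,0,0,0,0,38]]}}

```text
time_s: 25.6
tool_pos: [0.5326, 0.1784, 0.2002]
ee_rot: [0.623, 0.782, 0.0, 0.0]
wrist_force: [0.5, -0.4, 0.2]
opening: 0.0436
```

Call:
{"fn": "send_rows", "kwargs": {"rows": [[-3,36,0,0,0,0,38],[-3,36,0,0,0,0,38],[0,36,0,0,0,0,38],[0,24,0,0,0,0,38],[0,7,-20,0,0,0,38],[0,0,-30,0,0,0,38],[0,0,-30,0,0,0,38],[0,0,-20,0,0,0,38],[0,0,0,0,0,0,38],[0,0,0,0,0,0,38]]}}

```text
time_s: 26.43
tool_pos: [0.5263, 0.3154, 0.0993]
ee_rot: [0.623, 0.782, -0.001, -0.001]
wrist_force: [-0.0, -0.5, -0.4]
opening: 0.0435
```

```bash
python3 pv.py w20
```

```text
[0.5281 0.316  0.1019] 26.5333 0.04352485791742187 [-0.3 -0.  -0.2]
102.9 TCP at .053 px [280.53208867 258.74873059]
```

View pics/w20.png

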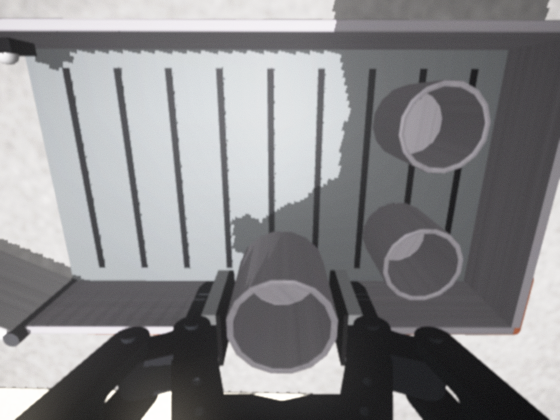

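Call:
{"fn": "send_rows", "kwargs": {"rows": [[0,0,-18,0,0,0,38],[0,0,-16,0,0,0,38],[0,0,-12,0,0,0,38],[0,0,-6,0,0,0,38],[0,0,-3,0,0,0,38],[0,0,-1,0,0,0,38],[0,0,-0.5,0,0,0,38],[0,0,0,0,0,0,38],[0,0,0,0,0,0,38]]}}

```text
time_s: 27.28
tool_pos: [0.5276, 0.3159, 0.0441]
ee_rot: [0.623, 0.782, 0.0, 0.0]
wrist_force: [0.1, -0.2, -1.4]
opening: 0.0438
```

Call:
{"fn": "send_rows", "kwargs": {"rows": [[0,0,-0.5,0,0,0,38],[0,0,-0.5,0,0,0,38],[0,0,-0.5,0,0,0,38],[0,0,0,0,0,0,38]]}}

```text
time_s: 27.62
tool_pos: [0.5277, 0.3159, 0.0438]
ee_rot: [0.623, 0.782, 0.001, 0.0]
wrist_force: [-5.4, -1.5, 12.8]
opening: 0.0437
```

Call:
{"fn": "send_rows", "kwargs": {"rows": [[0,0,0.5,0,0,0,46],[0,0,0,0,0,0,50],[0,0,0,0,0,0,56],[0,0,0,0,0,0,56],[0,0,10,0,0,0,56],[0,0,20,0,0,0,56],[0,0,30,0,0,0,56],[0,-15,35,0,0,0,60],[0,-30,25,0,0,0,66],[-3,-35,5,0,0,0,66]]}}

```text
time_s: 28.45
tool_pos: [0.5264, 0.2363, 0.1736]
ee_rot: [0.622, 0.783, 0.003, 0.002]
wrist_force: [1.0, -0.7, 0.1]
opening: 0.0652
```

```bash
python3 pv.py w21; python3 -c "
from h import *
snap('top','t21')"
```

```text
[0.5255 0.2327 0.1706] 28.55 0.06579001290505854 [ 0.8  1.1 -0.2]
102.7 TCP at .053 px [283.83314195 215.50053907]
```

View pics/w21.png

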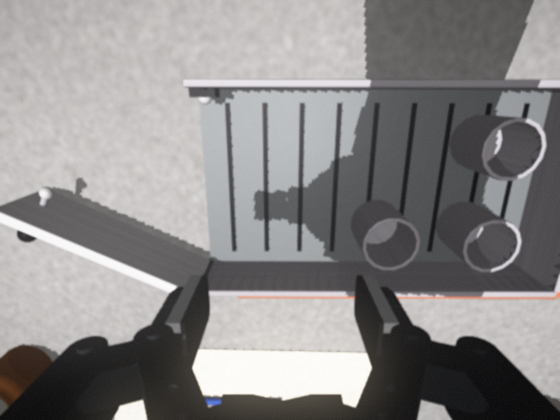

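View pics/t21.png

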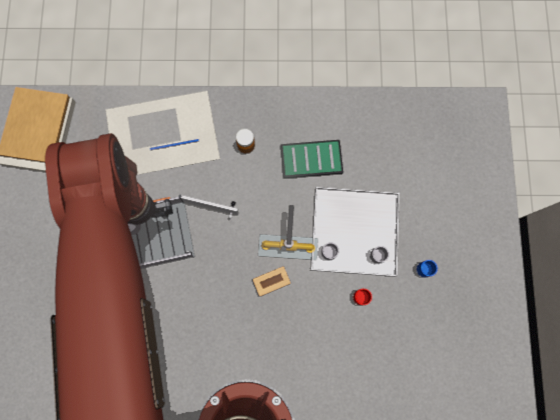

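Call:
{"fn": "send_rows", "kwargs": {"rows": [[-4,-30,0,0,0,-0.03,66],[-4,-36,0,0,0,-0.03,66],[-4,-36,0,0,0,-0.03,66],[-4,-36,0,0,0,-0.03,66],[-4,-36,0,0,0,-0.03,66],[-4,-36,0,0,0,-0.03,66],[-4,-36,0,0,0,-0.03,66],[-4,-36,0,0,0,-0.03,66],[-4,-36,0,0,0,-0.03,66],[-4,-36,0,0,0,-0.03,66]]}}

```text
time_s: 29.43
tool_pos: [0.4839, -0.1192, 0.1673]
ee_rot: [0.733, 0.68, 0.0, -0.0]
wrist_force: [0.5, -0.2, 0.3]
opening: 0.0658
```

Call:
{"fn": "send_rows", "kwargs": {"rows": [[-4,-36,0,0,0,0,66],[-4,-36,0,0,0,0,66],[-4,-36,0,0,0,0,66],[-4,-36,-10,0,0,0,66],[-4,-36,-10,0,0,0,66],[-4,-30,-10,0,0,0,66],[-4,-20,-6,0,0,0,66],[-3,-5,0,0,0,0,66],[0,0,0,0,0,0,66],[0,0,0,0,0,0,66]]}}

```text
time_s: 30.27
tool_pos: [0.4535, -0.3524, 0.1314]
ee_rot: [0.733, 0.68, 0.0, -0.0]
wrist_force: [0.3, 0.1, 0.1]
opening: 0.0661
```

```bash
python3 pv.py w22
```

```text
[ 0.4539 -0.3521  0.1319] 30.3667 0.06594540667475175 [ 0.9  0.4 -0.8]
85.8 TCP at .053 px [280.62920993 237.16594148]
```

View pics/w22.png

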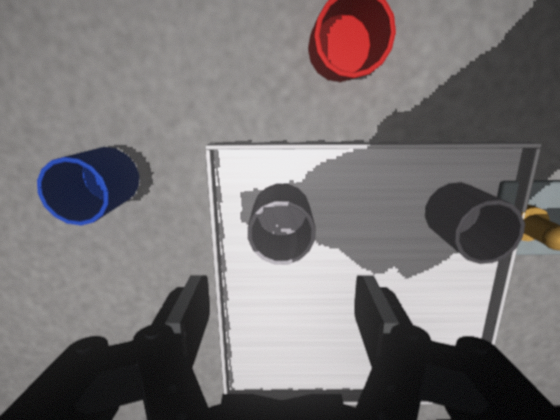

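Call:
{"fn": "send_rows", "kwargs": {"rows": [[-1.5,0,-15,0,0,0,66],[0,0,-15,0,0,0,66],[0,0,-15,0,0,0,66],[0,0,-15,0,0,0,66],[0,0,-15,0,0,0,66],[0,0,-10,0,0,0,66],[0,0,-7,0,0,0,66],[0,0,0,0,0,0,60]]}}

```text
time_s: 31.03
tool_pos: [0.4515, -0.3521, 0.0382]
ee_rot: [0.733, 0.68, 0.0, -0.001]
wrist_force: [-0.2, 0.2, 0.1]
opening: 0.0598
```

Call:
{"fn": "send_rows", "kwargs": {"rows": [[0,0,0,0,0,0,38],[0,0,0,0,0,0,38],[0,0,0,0,0,0,38],[0,0,0,0,0,0,38],[0,0,0,0,0,0,38]], "force": 30}}

```text
time_s: 31.45
tool_pos: [0.4521, -0.3538, 0.0403]
ee_rot: [0.733, 0.68, 0.0, 0.001]
wrist_force: [0.8, 0.9, 5.2]
opening: 0.0425
```

Call:
{"fn": "send_rows", "kwargs": {"rows": [[0,0,5,0,0,0,38],[0,0,15,0,0,0,38],[0,0,30,0,0,0,38],[0,0,35,0,0,0,38],[0,10,35,0,0,0,38],[0,25,30,0,0,0.03,38],[0,36,10,0,0,0.03,38],[0,36,0,0,0,0.03,38],[0,36,0,0,0,0.03,38],[0,36,0,0,0,0.03,38]]}}

```text
time_s: 32.28
tool_pos: [0.4513, -0.1729, 0.1998]
ee_rot: [0.68, 0.733, 0.0, 0.0]
wrist_force: [1.0, 0.4, -0.2]
opening: 0.0427
```

Call:
{"fn": "send_rows", "kwargs": {"rows": [[0,36,0,0,0,0.03,38],[0,36,0,0,0,0.03,38],[0,36,0,0,0,0.03,38],[0,36,0,0,0,0.03,38],[0,36,0,0,0,0.03,38],[0,36,0,0,0,0,38],[0,36,0,0,0,0,38],[0,36,0,0,0,0,38],[0,36,0,0,0,0,38],[0,36,0,0,0,0,38]]}}

```text
time_s: 33.12
tool_pos: [0.4512, 0.1875, 0.1996]
ee_rot: [0.623, 0.782, 0.0, 0.0]
wrist_force: [1.1, -0.1, -0.4]
opening: 0.0424
```

Call:
{"fn": "send_rows", "kwargs": {"rows": [[2,36,0,0,0,0,38],[2,36,0,0,0,0,38],[0,30,0,0,0,0,38],[0,12,0,0,0,0,38],[0,0,-20,0,0,0,38],[0,0,-30,0,0,0,38],[0,0,-30,0,0,0,38],[0,0,-20,0,0,0,38],[0,0,0,0,0,0,38],[0,0,0,0,0,0,38]]}}

```text
time_s: 33.95
tool_pos: [0.4549, 0.2991, 0.0989]
ee_rot: [0.623, 0.782, -0.001, -0.001]
wrist_force: [1.0, 0.4, -0.3]
opening: 0.0425
```

```bash
python3 pv.py w23
```

```text
[0.4566 0.2998 0.1013] 34.05 0.04218739810522032 [-0.2 -0.2 -0.2]
102.9 TCP at .053 px [280.73177815 259.10411768]
```

View pics/w23.png

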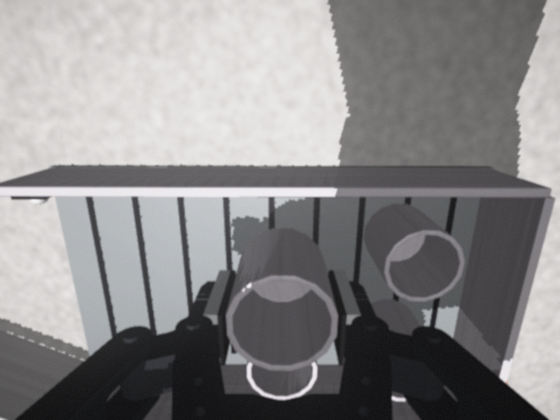

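Call:
{"fn": "send_rows", "kwargs": {"rows": [[0,0,-18,0,0,0,38],[0,0,-16,0,0,0,38],[0,0,-12,0,0,0,38],[0,0,-6,0,0,0,38],[0,0,-3,0,0,0,38],[0,0,-1,0,0,0,38],[0,0,-0.5,0,0,0,38],[0,0,0,0,0,0,38],[0,0,0,0,0,0,38]]}}

```text
time_s: 34.8
tool_pos: [0.4561, 0.2999, 0.0436]
ee_rot: [0.623, 0.782, 0.0, 0.0]
wrist_force: [-0.5, -0.6, -1.1]
opening: 0.0423
```

Call:
{"fn": "send_rows", "kwargs": {"rows": [[0,0,-0.5,0,0,0,38],[0,0,-0.5,0,0,0,38],[0,0,-0.5,0,0,0,38],[0,0,0,0,0,0,38]]}}

```text
time_s: 35.13
tool_pos: [0.4562, 0.2999, 0.0433]
ee_rot: [0.623, 0.782, 0.001, 0.0]
wrist_force: [-6.3, -2.6, 13.1]
opening: 0.0424
```

Call:
{"fn": "send_rows", "kwargs": {"rows": [[0,0,0.5,0,0,0,46],[0,0,0,0,0,0,50],[0,0,0,0,0,0,56],[0,0,0,0,0,0,56],[0,0,10,0,0,0,56],[0,0,20,0,0,0,56],[0,0,30,0,0,0,56],[0,-15,35,0,0,0,60],[2,-30,25,0,0,0,66],[2,-35,5,0,0,0,66]]}}

```text
time_s: 35.97
tool_pos: [0.4615, 0.2203, 0.1727]
ee_rot: [0.622, 0.783, 0.003, 0.002]
wrist_force: [2.0, 0.6, 0.2]
opening: 0.066
```

```bash
python3 pv.py w24; python3 -c "
from h import *
snap('top','t24')"
```

```text
[0.4613 0.2168 0.1699] 36.0667 0.06580572602343766 [ 0.4  0.9 -0.8]
102.7 TCP at .053 px [283.94359486 215.53643684]
```

View pics/w24.png

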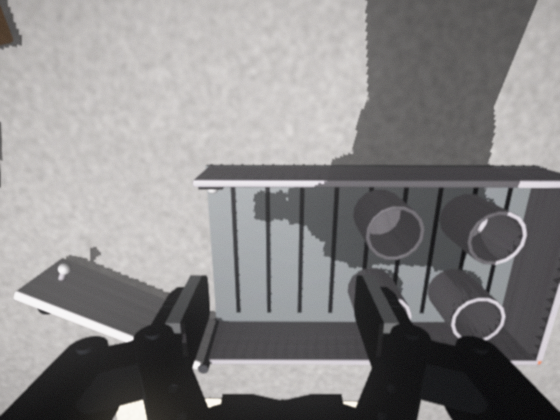

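View pics/t24.png

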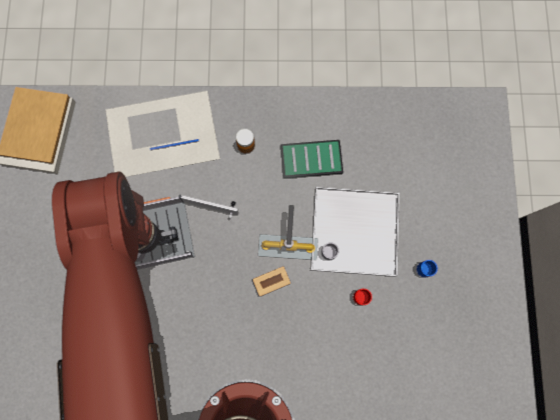

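Call:
{"fn": "send_rows", "kwargs": {"rows": [[0,-30,0,0,0,-0.03,66],[0,-36,0,0,0,-0.03,66],[0,-36,0,0,0,-0.03,66],[0,-36,0,0,0,-0.03,66],[0,-36,0,0,0,-0.03,66],[0,-36,0,0,0,-0.03,66],[0,-36,0,0,0,-0.03,66],[0,-36,0,0,0,-0.03,66],[0,-36,0,0,0,-0.03,66],[1,-36,0,0,0,-0.03,66]]}}

```text
time_s: 36.95
tool_pos: [0.4604, -0.1352, 0.1667]
ee_rot: [0.733, 0.68, 0.0, -0.0]
wrist_force: [1.5, 0.2, -0.4]
opening: 0.0657
```

Call:
{"fn": "send_rows", "kwargs": {"rows": [[1,-36,0,0,0,0,66],[1,-30,0,0,0,0,66],[0,-15,-10,0,0,0,66],[0,-4,-15,0,0,0,66],[0,0,-11,0,0,0,66],[0,0,0,0,0,0,66],[0,0,0,0,0,0,66],[0,0,0,0,0,0,66]]}}

```text
time_s: 37.62
tool_pos: [0.463, -0.2182, 0.1312]
ee_rot: [0.733, 0.681, 0.0, -0.0]
wrist_force: [0.9, 0.4, 0.4]
opening: 0.0659
```

```bash
python3 pv.py w25
```

```text
[ 0.4632 -0.2188  0.1317] 37.7167 0.06598350957286037 [ 0.8 -0.6  0.3]
85.8 TCP at .053 px [280.31363465 237.14707212]
```

View pics/w25.png

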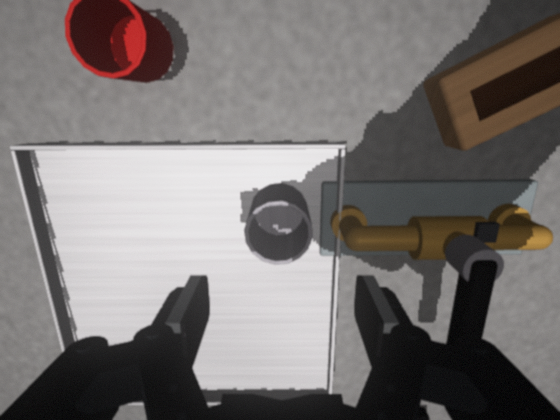

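The last pot stands next to the pipe riser, so I'll turn the jaws to lie roughly along x before going down.

Call:
{"fn": "send_rows", "kwargs": {"rows": [[0,0,0,0,0,-0.115,66],[0,0,0,0,0,-0.115,66],[0,0,0,0,0,-0.115,66],[0,0,0,0,0,-0.115,66],[0,0,0,0,0,-0.115,66],[0,0,0,0,0,-0.115,66],[0,0,0,0,0,-0.115,66],[0,0,0,0,0,-0.115,66],[0,0,0,0,0,-0.115,66],[-2,0,0,0,0,-0.115,66]]}}

```text
time_s: 38.55
tool_pos: [0.4612, -0.2192, 0.1317]
ee_rot: [0.986, 0.17, 0.001, 0.001]
wrist_force: [-0.6, 0.6, -0.1]
opening: 0.0661
```

Call:
{"fn": "send_rows", "kwargs": {"rows": [[0,0,0,0,0,-0.05,66],[0,0,0,0,0,0,66],[0,0,0,0,0,0,66]]}}

```text
time_s: 38.8
tool_pos: [0.461, -0.2192, 0.1315]
ee_rot: [0.989, 0.149, 0.0, 0.0]
wrist_force: [0.2, 0.0, -0.4]
opening: 0.0658
```

```bash
python3 pv.py w26
```

```text
[ 0.4609 -0.2192  0.1312] 38.9 0.06606086079438049 [-0.5 -0.3  0.1]
17.1 TCP at .053 px [281.23833674 238.07569049]
```

View pics/w26.png

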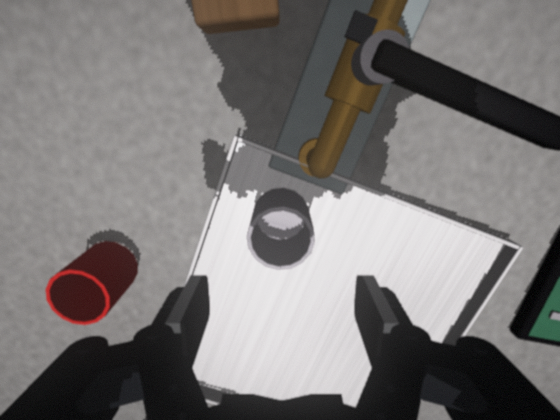

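Call:
{"fn": "send_rows", "kwargs": {"rows": [[0,0,-15,0,0,0,66],[0,0,-15,0,0,0,66],[0,0,-15,0,0,0,66],[0,0,-15,0,0,0,66],[0,0,-15,0,0,0,66],[0,0,-10,0,0,0,62],[0,0,-7,0,0,0,60],[0,0,0,0,0,0,60]]}}

```text
time_s: 39.57
tool_pos: [0.46, -0.2187, 0.0375]
ee_rot: [0.989, 0.148, -0.001, -0.001]
wrist_force: [-0.6, -0.2, -0.4]
opening: 0.0599
```

Call:
{"fn": "send_rows", "kwargs": {"rows": [[0,0,0,0,0,0,38],[0,0,0,0,0,0,38],[0,0,0,0,0,0,38],[0,0,0,0,0,0,38],[0,0,0,0,0,0,38]], "force": 30}}

```text
time_s: 39.98
tool_pos: [0.4611, -0.2197, 0.0396]
ee_rot: [0.989, 0.147, 0.0, 0.001]
wrist_force: [-0.3, -0.2, 3.4]
opening: 0.044
```

Call:
{"fn": "send_rows", "kwargs": {"rows": [[0,0,5,0,0,0,38],[0,0,15,0,0,0,38],[0,0,30,0,0,0,38],[0,0,35,0,0,0,38],[0,0,35,0,0,0,38],[4,15,30,0,0,0,38],[4,30,10,0,0,0,38],[4,36,0,0,0,-0.03,38],[4,36,0,0,0,-0.03,38],[4,36,0,0,0,-0.01,38]]}}

```text
time_s: 40.82
tool_pos: [0.4806, -0.065, 0.1996]
ee_rot: [0.994, 0.111, 0.0, 0.0]
wrist_force: [0.6, -0.2, -0.3]
opening: 0.044
```

Call:
{"fn": "send_rows", "kwargs": {"rows": [[4,36,0,0,0,0,38],[4,36,0,0,0,0,38],[4,36,0,0,0,0,38],[4,36,0,0,0,0,38],[4,36,0,0,0,0,38],[4,36,0,0,0,0,38],[4,36,0,0,0,0,38],[0,30,0,0,0,0,38],[0,15,-10,0,0,0,38],[0,5,-30,0,0,0,38]]}}

```text
time_s: 41.65
tool_pos: [0.5105, 0.2389, 0.1629]
ee_rot: [0.993, 0.114, 0.004, -0.001]
wrist_force: [1.7, 0.5, -0.6]
opening: 0.044
```

Call:
{"fn": "send_rows", "kwargs": {"rows": [[0,0,-30,0,0,0,38],[0,0,-30,0,0,0,38],[0,0,0,0,0,0,38],[0,0,0,0,0,0,38]]}}

```text
time_s: 41.98
tool_pos: [0.5073, 0.2354, 0.098]
ee_rot: [0.994, 0.113, -0.002, 0.0]
wrist_force: [-0.7, 0.6, 0.8]
opening: 0.044
```

```bash
python3 pv.py w27
```

```text
[0.5096 0.2358 0.1011] 42.0833 0.044168079959513926 [-0.3  0.6  0.5]
12.9 TCP at .053 px [283.03926317 260.07189299]
```

View pics/w27.png

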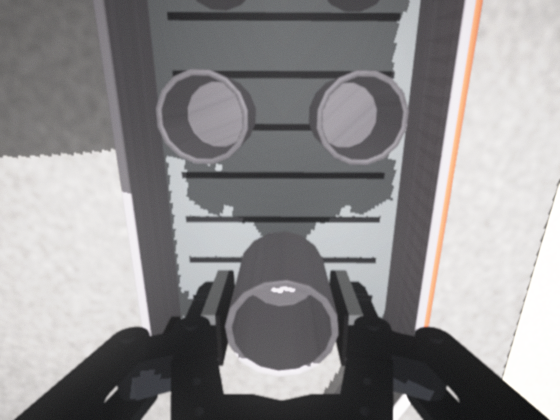

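Call:
{"fn": "send_rows", "kwargs": {"rows": [[0,0,-18,0,0,0,38],[0,0,-16,0,0,0,38],[0,0,-12,0,0,0,38],[0,0,-6,0,0,0,38],[0,0,-3,0,0,0,38],[0,0,-1,0,0,0,38],[0,0,-0.5,0,0,0,38],[0,0,0,0,0,0,38],[0,0,0,0,0,0,38]]}}

```text
time_s: 42.83
tool_pos: [0.5091, 0.2358, 0.0431]
ee_rot: [0.994, 0.113, 0.001, -0.0]
wrist_force: [-0.6, -0.3, -0.5]
opening: 0.044
```

Call:
{"fn": "send_rows", "kwargs": {"rows": [[0,0,-0.5,0,0,0,38],[0,0,-0.5,0,0,0,38],[0,0,-0.5,0,0,0,38],[0,0,0,0,0,0,38]]}}

```text
time_s: 43.17
tool_pos: [0.5092, 0.2358, 0.0426]
ee_rot: [0.994, 0.113, 0.001, 0.0]
wrist_force: [-4.3, -1.3, 11.3]
opening: 0.0439
```

Call:
{"fn": "send_rows", "kwargs": {"rows": [[0,0,0.5,0,0,0,46],[0,0,0,0,0,0,50],[0,0,0,0,0,0,56],[0,0,0,0,0,0,56],[0,0,10,0,0,0,56],[0,0,20,0,0,0,56],[0,0,30,0,0,0,56],[0,-10,35,0,0,0.1,40],[0,-25,35,0,0,0.12,20],[0,-30,20,0,0,0.12,0]]}}

```text
time_s: 44.0
tool_pos: [0.5094, 0.172, 0.1949]
ee_rot: [0.959, 0.283, 0.002, 0.0]
wrist_force: [-0.3, -1.0, 0.1]
opening: 0.0202
```

Call:
{"fn": "send_rows", "kwargs": {"rows": [[0,-30,0,0,0,0.12,0],[0,-30,0,0,0,0.12,0],[0,-30,0,0,0,0.12,0],[0,-15,0,0,0,0.12,0],[0,0,0,0,0,0.12,0],[0,0,0,0,0,0.12,0],[0,0,0,0,0,0.12,0],[0,0,0,0,0,0.06,0],[0,0,0,0,0,0,0],[0,0,0,0,0,0,0]]}}

```text
time_s: 44.83
tool_pos: [0.5087, 0.0665, 0.1908]
ee_rot: [0.744, 0.668, 0.0, 0.0]
wrist_force: [0.1, 0.1, 0.3]
opening: 0.0003
```

```bash
python3 pv.py w28; python3 -c "
from h import *
im,_=snap('top','t28');crop(im,60,120,310,280,3.2,'t28c')"
```

```text
[0.5087 0.0665 0.1905] 44.9333 -7.130323115887375e-05 [1.1 0.4 0.8]
83.9 TCP at .053 px [280.80597959 209.15075834]
```

View pics/w28.png

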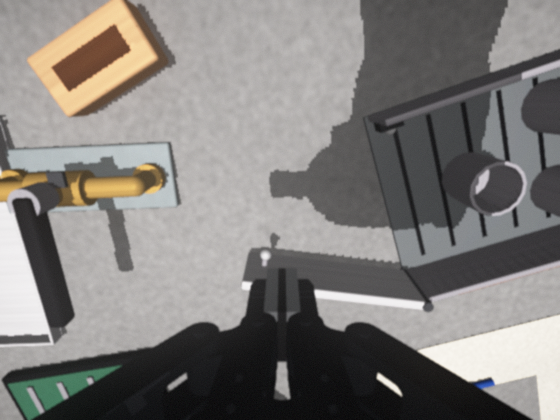

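View pics/t28c.png

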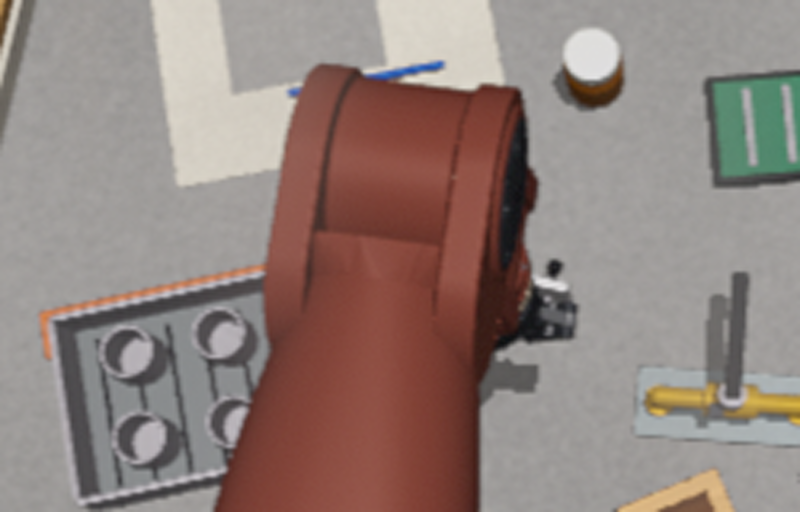

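```bash
python3 - <<'E'
from h import *
s=np.load('w28.npy');C=cam('wrist',dict(tool_pos=s[:3],ee_rot=s[3:]))
h=onz(C,(428,303),.066);e=onz(C,(243,288),.066);d=e-h;print(h,e,np.linalg.norm(d),np.degrees(np.arctan2(d[1],d[0])))
T=cam('top');
for z in(.04,.075):print('jar',onz(T,(60+592/3.2,120+52/3.2),z))
H=np.array([.600,.181])
for phi in list(range(-100,-168,-6))+[-167,-170]:
    a=np.radians(phi);dd=np.array([np.cos(a),np.sin(a)]);n=np.array([-dd[1],dd[0]])
    print(phi,(1000*(H+.095*dd+.016*n)).round(1),(1000*(H+.095*dd+.045*n)).round(1))
E
```

```text
[0.59954334 0.18038915 0.066     ] [0.56871955 0.02875293 0.066     ] 0.15473735601733168 -101.49022289945204
jar [0.77520974 0.00874815 0.04      ]
jar [0.76288546 0.00663737 0.075     ]
-100 [599.3  84.7] [627.8  79.6]
-106 [589.2  85.3] [617.1  77.3]
-112 [579.2  86.9] [606.1  76.1]
-118 [569.5  89.6] [595.1  76. ]
-124 [560.1  93.3] [584.2  77.1]
-130 [551.2  97.9] [573.4  79.3]
-136 [542.8 103.5] [562.9  82.6]
-142 [535.  109.9] [552.8  87.1]
-148 [527.9 117.1] [543.3  92.5]
-154 [521.6 125. ] [534.3  98.9]
-160 [516.2 133.5] [526.1 106.2]
-166 [511.7 142.5] [518.7 114.4]
-167 [511. 144.] [517.6 115.8]
-170 [509.2 148.7] [514.3 120.2]
```

Call:
{"fn": "send_rows", "kwargs": {"rows": [[20,2,0,0,0,-0.05,0],[25,3,0,0,0,-0.05,0],[30,3,0,0,0,0,0],[25,3,0,0,0,0,0],[16,2,0,0,0,0,0],[0,0,-25,0,0,0,0],[0,0,-35,0,0,0,0],[0,0,-20,0,0,0,0],[0,0,0,0,0,0,0],[0,0,0,0,0,0,0]]}}

```text
time_s: 45.82
tool_pos: [0.6238, 0.0796, 0.1095]
ee_rot: [0.776, 0.631, -0.001, -0.001]
wrist_force: [0.8, 0.1, 0.5]
opening: -0.0002
```

```bash
python3 pv.py w29
```

```text
[0.6256 0.0795 0.1123] 45.9167 -0.0001572880903815323 [-0.4 -0.  -0.6]
78.2 TCP at .053 px [280.71148315 251.42027498]
```

View pics/w29.png

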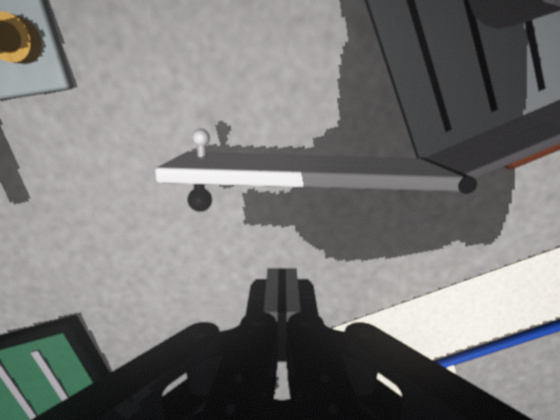

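Call:
{"fn": "send_rows", "kwargs": {"rows": [[0,0,-25,0,0,0,0],[0,0,-25,0,0,0,0],[0,0,-16,0,0,0,0],[-12,2,0,0,0,-0.03,0],[-12,2,0,0,0,-0.03,0],[-12,2,0,0,0,-0.02,0],[-10,1.5,0,0,0,-0.1,0],[-9.5,2.5,0,0,0,-0.1,0],[-9.5,4,0,0,0,-0.1,0],[-9,4.5,0,0,0,-0.1,0]]}}

```text
time_s: 46.75
tool_pos: [0.5522, 0.0979, 0.047]
ee_rot: [0.905, 0.426, 0.002, 0.001]
wrist_force: [0.2, -0.5, 0.6]
opening: -0.0
```

```bash
python3 pv.py w30
```

```text
[0.5513 0.0985 0.0465] 46.85 -0.0002788776601294867 [ 0.5 -0.6  0.7]
50.7 TCP at .053 px [280.83773684 319.42501009]
```

View pics/w30.png

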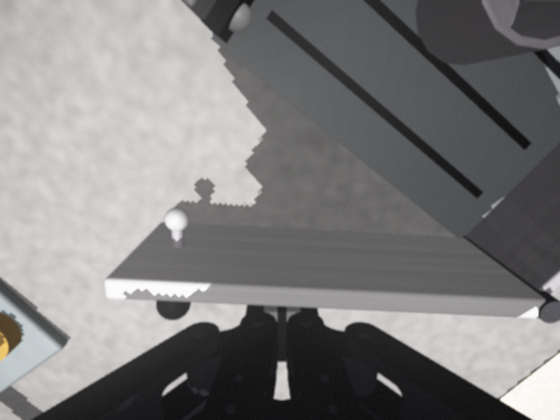

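The door is following the fingers and swinging shut, with the edge running from (105,290) to (545,310). I'll carry on.

Call:
{"fn": "send_rows", "kwargs": {"rows": [[-8.5,5.5,0,0,0,-0.1,0],[-8,6.5,0,0,0,-0.1,0],[-7,7,0,0,0,-0.1,0],[-6.5,8,0,0,0,-0.1,0],[-5.5,8.5,0,0,0,-0.1,0],[0,0,0,0,0,0,0],[0,0,0,0,0,0,0]]}}

```text
time_s: 47.43
tool_pos: [0.5165, 0.1335, 0.0458]
ee_rot: [0.981, 0.195, 0.001, 0.0]
wrist_force: [-1.2, -0.7, 5.2]
opening: -0.0003
```

```bash
python3 pv.py w31
```

```text
[0.5166 0.1331 0.0454] 47.5333 -3.85533143781004e-05 [ 0.4 -0.2 -0.3]
22.4 TCP at .053 px [280.96612609 320.09711877]
```

View pics/w31.png

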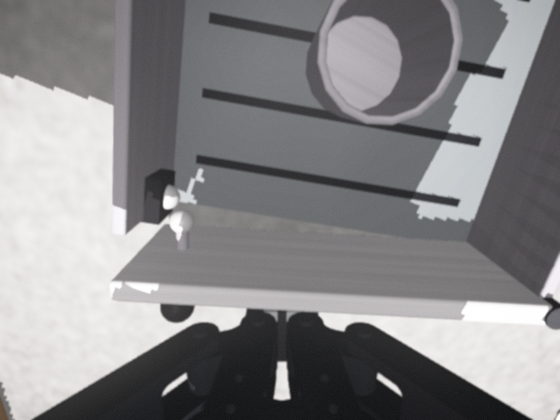

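Call:
{"fn": "send_rows", "kwargs": {"rows": [[-2.5,4.5,0,0,0,-0.05,0],[-2,4.5,0,0,0,-0.05,0],[-1,3,0,0,0,-0.03,0],[-0.5,2,0,0,0,-0.02,0],[0,0,0,0,0,0,0],[0,0,0,0,0,0,0]]}}

```text
time_s: 48.03
tool_pos: [0.511, 0.1428, 0.0448]
ee_rot: [0.993, 0.118, 0.001, 0.004]
wrist_force: [2.4, -24.8, 1.5]
opening: -0.0002
```

```bash
python3 pv.py w32
```

```text
[0.511  0.1428 0.0448] 48.1333 -0.00015395756913918422 [  3.  -24.6  -0.2]
13.5 TCP at .053 px [281.38439207 321.34484489]
```

View pics/w32.png

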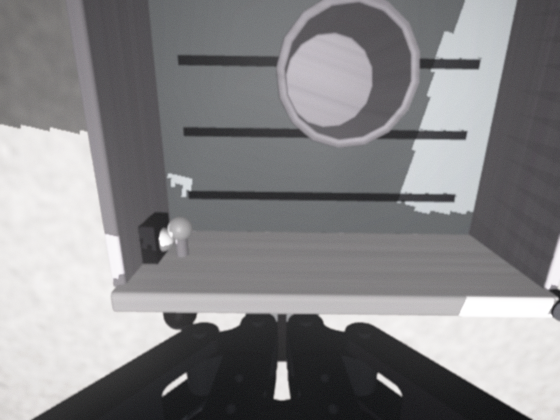

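The door has stopped against 25 N, well over what the catch needs. I'll back off and check that it holds.

Call:
{"fn": "send_rows", "kwargs": {"rows": [[1,-5,0,0,0,0,0],[2,-10,0,0,0,0,0],[4,-18,0,0,0,0,0],[4,-20,20,0,0,0,0],[0,-20,35,0,0,0,0],[0,-20,35,0,0,0,0],[0,-10,35,0,0,0,0],[0,0,20,0,0,0,0],[0,0,0,0,0,0,0],[0,0,0,0,0,0,0]]}}

```text
time_s: 48.97
tool_pos: [0.5212, 0.0436, 0.1905]
ee_rot: [0.993, 0.118, 0.001, 0.0]
wrist_force: [0.2, 0.7, -0.7]
opening: 0.0004
```

```bash
python3 pv.py w33; python3 -c "
from h import *
im,_=snap('top','t33');crop(im,60,170,260,290,4,'t33c')
im,_=snap('side','s33');crop(im,145,130,345,280,4,'s33c')"
```

```text
[0.5198 0.0443 0.1881] 49.0667 -0.00012206837761275275 [ 0.1  0.4 -1.1]
13.6 TCP at .053 px [280.85867124 210.20430831]
```

View pics/w33.png

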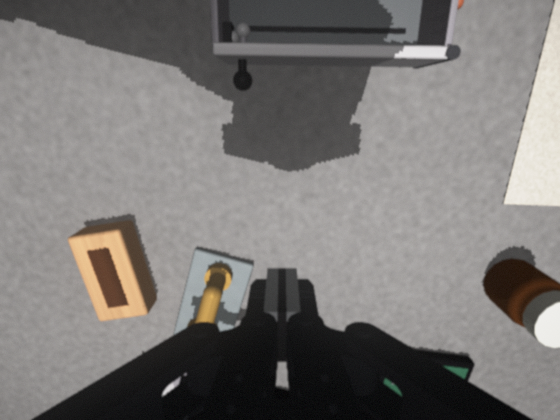

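View pics/t33c.png

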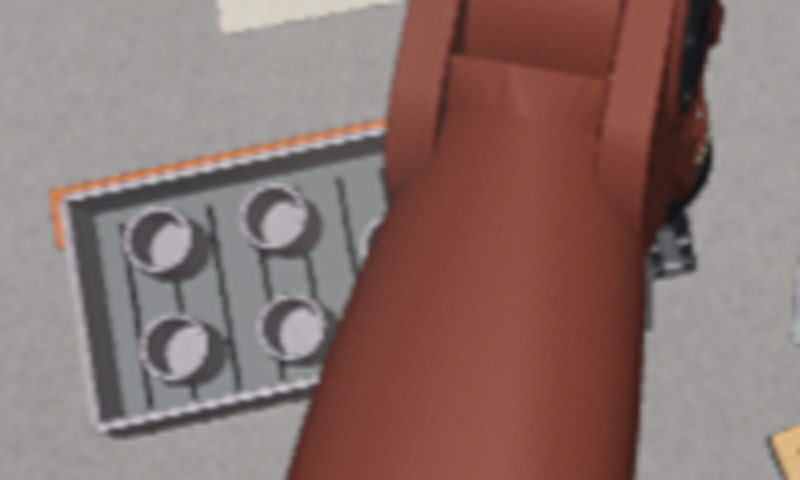

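View pics/s33c.png

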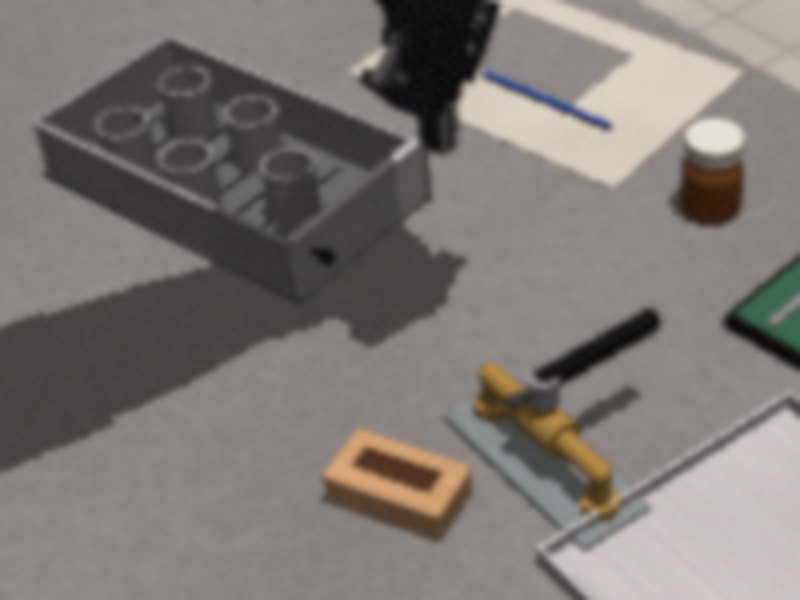

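```bash
python3 - <<'E'
from h import *
s=np.load('w33.npy');C=cam('wrist',dict(tool_pos=s[:3],ee_rot=s[3:]))
im=cv2.imread('pics/w33.png');crop(im,200,0,480,100,2.8,'w33c')
g=cv2.cvtColor(im,cv2.COLOR_BGR2GRAY).astype(float)
def edge(x,y0,y1,sgn):
    d=np.diff(g[y0:y1,x])*sgn; return y0+np.argmax(d)+.5
for nm,y0,y1,sgn,z in[('top-in',36,52,1,.066),('slat',22,38,-1,.006)]:
    P=np.array([onz(C,(x,edge(x,y0,y1,sgn)),z)[:2] for x in range(265,395,5)]);v=cv2.fitLine(P.astype(np.float32),cv2.DIST_HUBER,0,.01,.01).ravel();print(nm,np.degrees(np.arctan2(v[1],v[0])))
E
```

```text
top-in 12.783045
slat 12.584104
```

View pics/w33c.png

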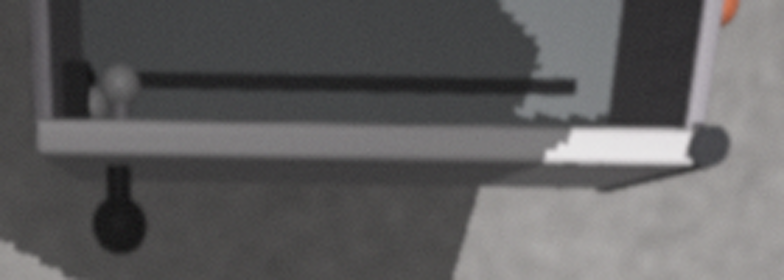

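The door top is parallel to the floor slats to within 0.2°, and its ball sits behind the catch ball, so the door is latched. Next, the cock.

Call:
{"fn": "send_rows", "kwargs": {"rows": [[2,-15,0,0,0,0.115,44],[2,-15,0,0,0,0.115,44],[2,-15,0,0,0,0.115,44],[2,-15,0,0,0,0.115,44],[2,-15,0,0,0,0.115,44],[2,-15,0,0,0,0.115,44],[2,-15,0,0,0,0.115,44],[2,-15,0,0,0,0.115,44],[2,-15,0,0,0,0.115,44],[2,-15,0,0,0,0.115,44]]}}

```text
time_s: 50.0
tool_pos: [0.5397, -0.1058, 0.1879]
ee_rot: [0.767, 0.641, -0.0, -0.001]
wrist_force: [0.2, -0.2, 0.2]
opening: 0.0442
```

Call:
{"fn": "send_rows", "kwargs": {"rows": [[1,-6,-20,0,0,0.115,44],[0,0,-20,0,0,0,44],[0,0,0,0,0,0,44],[0,0,0,0,0,0,44],[0,0,0,0,0,0,44]]}}

```text
time_s: 50.42
tool_pos: [0.5411, -0.1112, 0.1497]
ee_rot: [0.731, 0.682, 0.0, -0.0]
wrist_force: [0.3, 0.7, 0.1]
opening: 0.0442
```

```bash
python3 pv.py w34
```

```text
[ 0.5417 -0.1114  0.1504] 50.5167 0.04402831598023722 [ 0.5 -0.1 -0. ]
86.0 TCP at .053 px [280.53711194 227.04108271]
```

View pics/w34.png

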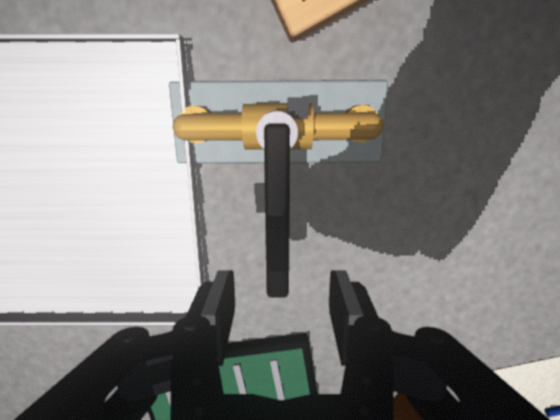

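Call:
{"fn": "send_rows", "kwargs": {"rows": [[0,-2,-15,0,0,0,44],[0,0,-15,0,0,0,44],[0,0,-15,0,0,0,44],[0,0,-12,0,0,0,44],[0,0,-9,0,0,0,44],[0,0,0,0,0,0,10],[0,0,0,0,0,0,10],[0,0,0,0,0,0,10],[0,0,0,0,0,0,10],[0,0,0,0,0,0,10]], "force": 40}}

```text
time_s: 51.35
tool_pos: [0.5415, -0.1137, 0.084]
ee_rot: [0.731, 0.682, 0.0, 0.0]
wrist_force: [-1.0, 0.4, 0.9]
opening: 0.0131
```

```bash
python3 - <<'E'
from h import *
s=monitor.observe();print(s['tool_pos'],s['opening'],s['wrist_force'])
a=np.array([473.8,-108.3]);p=1000*s['tool_pos'][:2];r=p-a;print(r,np.degrees(np.arctan2(r[1],r[0])))
prev=r
for i in range(1,19):
    t=-.09*i;c,sn=np.cos(t),np.sin(t);q=np.array([c*r[0]-sn*r[1],sn*r[0]+c*r[1]])
    print(i,(q-prev).round(1),(a+q).round(1));prev=q
E
```

```text
[ 0.54148574 -0.11365147  0.08401845] 0.013091731676818463 [-0.98173529  0.42801356  0.88051446]
[67.68574485 -5.35146859] -4.520598262467675
1 [-0.8 -6.1] [ 540.7 -119.7]
2 [-1.3 -6. ] [ 539.4 -125.7]
3 [-1.8 -5.8] [ 537.6 -131.5]
4 [-2.3 -5.6] [ 535.3 -137.2]
5 [-2.8 -5.4] [ 532.4 -142.6]
6 [-3.3 -5.1] [ 529.1 -147.7]
7 [-3.8 -4.8] [ 525.3 -152.5]
8 [-4.2 -4.5] [ 521.2 -157. ]
9 [-4.6 -4.1] [ 516.6 -161. ]
10 [-4.9 -3.6] [ 511.7 -164.6]
11 [-5.2 -3.2] [ 506.5 -167.8]
12 [-5.5 -2.7] [ 501.  -170.5]
13 [-5.7 -2.2] [ 495.3 -172.7]
14 [-5.9 -1.7] [ 489.4 -174.4]
15 [-6.  -1.1] [ 483.4 -175.5]
16 [-6.1 -0.6] [ 477.3 -176.1]
17 [-6.1 -0. ] [ 471.2 -176.1]
18 [-6.1  0.5] [ 465.1 -175.6]
```

Call:
{"fn": "send_rows", "kwargs": {"rows": [[-1,-6,0,0,0,-0.09,10],[-1.5,-6,0,0,0,-0.09,10],[-2,-6,0,0,0,-0.09,10],[-2,-5.5,0,0,0,-0.09,10],[-3,-5.5,0,0,0,-0.09,10],[-3,-5,0,0,0,-0.09,10],[-4,-5,0,0,0,-0.09,10],[-4,-4.5,0,0,0,-0.09,10],[-4.5,-4,0,0,0,-0.09,10]]}}

```text
time_s: 52.1
tool_pos: [0.5172, -0.1608, 0.0841]
ee_rot: [0.942, 0.337, 0.002, 0.0]
wrist_force: [4.6, 4.2, -0.7]
opening: 0.0134
```

Call:
{"fn": "send_rows", "kwargs": {"rows": [[-5,-3.5,0,0,0,-0.09,10],[-5,-3,0,0,0,-0.09,10],[-5.5,-2.5,0,0,0,-0.09,10],[-6,-2,0,0,0,-0.09,10],[-6,-1.5,0,0,0,-0.09,10],[-6,-1,0,0,0,-0.09,10],[-6,-0.5,0,0,0,-0.09,10],[0,0,0,0,0,0,10],[0,0,0,0,0,0,10]]}}

```text
time_s: 52.85
tool_pos: [0.478, -0.1756, 0.0841]
ee_rot: [1.0, 0.03, 0.002, 0.001]
wrist_force: [7.0, -0.3, -4.5]
opening: 0.0131
```

Call:
{"fn": "send_rows", "kwargs": {"rows": [[-5,0,0,0,0,-0.07,10],[-4.5,0.3,0,0,0,-0.06,10],[-3,0.3,0,0,0,-0.04,10],[-3,0,0,0,0,-0.03,10],[-2,0,0,0,0,-0.02,10],[0,0,0,0,0,0,10],[0,0,0,0,0,0,10]]}}

```text
time_s: 53.43
tool_pos: [0.4694, -0.175, 0.0847]
ee_rot: [0.997, -0.077, 0.012, -0.001]
wrist_force: [63.5, 0.9, -37.0]
opening: 0.0134
```

```bash
python3 pv.py w35
```

```text
[ 0.4694 -0.175   0.0847] 53.5333 0.013498475255946744 [ 64.1  -0.1 -37.3]
-8.8 TCP at .053 px [280.43765647 273.37026644]
```

View pics/w35.png

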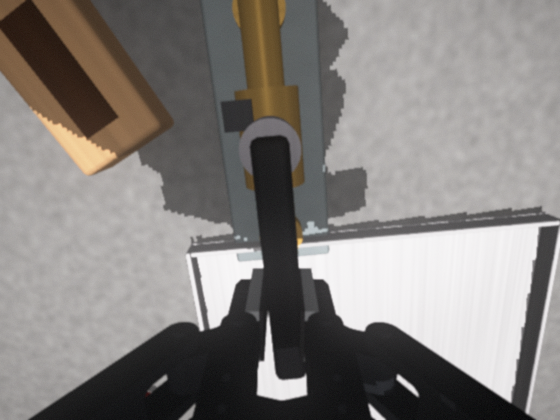

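The cock is hard against its on-stop, 64 N at the wrist. I'll unload and release.

Call:
{"fn": "send_rows", "kwargs": {"rows": [[3.5,0,0,0,0,0.04,10],[3.5,0,0,0,0,0.04,10],[0,0,0,0,0,0,10],[0,0,0,0,0,0,30],[0,0,0,0,0,0,50],[0,0,0,0,0,0,50],[0,0,25,0,0,0,50],[0,0,35,0,0,0,50],[0,0,35,0,0,0,50],[0,0,25,0,0,0,50]]}}

```text
time_s: 54.37
tool_pos: [0.4663, -0.1747, 0.2065]
ee_rot: [0.999, -0.04, 0.001, 0.001]
wrist_force: [1.3, 0.1, 0.8]
opening: 0.0499
```

Call:
{"fn": "send_rows", "kwargs": {"rows": [[0,20,10,0,0,0,50],[0,30,10,0,0,0,50],[0,30,10,0,0,0,50],[0,15,0,0,0,0,50],[0,0,0,0,0,0,50],[0,0,0,0,0,0,50],[0,0,0,0,0,0,50]]}}

```text
time_s: 54.95
tool_pos: [0.4661, -0.0799, 0.2331]
ee_rot: [0.999, -0.04, -0.0, 0.0]
wrist_force: [0.1, 0.3, 0.4]
opening: 0.0501
```

```bash
python3 pv.py w36;python3 -c "
from h import *
im,_=snap('top','t36')
im,_=snap('side','s36')"
```

```text
[ 0.466  -0.0802  0.2329] 55.05 0.049963689220294795 [ 0.   0.1 -0.3]
-4.6 TCP at .053 px [281.81744226 196.17662472]
```

View pics/w36.png

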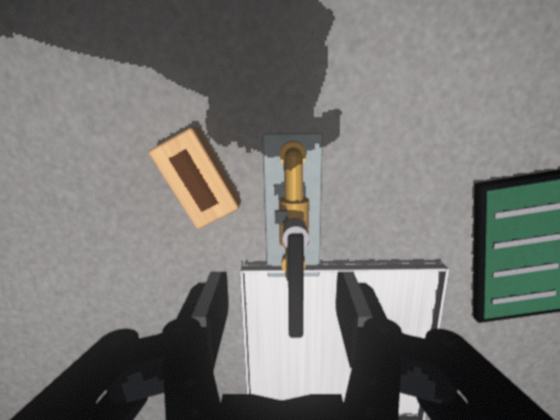

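View pics/s36.png

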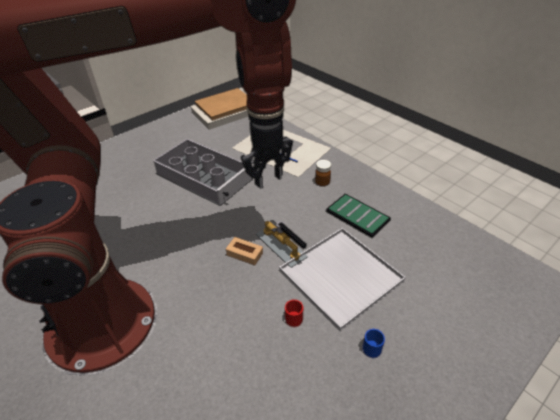

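```bash
python3 - <<'E'
from h import *
s=np.load('w36.npy');C=cam('wrist',dict(tool_pos=s[:3],ee_rot=s[3:]))
an=lambda p,q:np.degrees(np.arctan2(q[1]-p[1],q[0]-p[0]))
im=cv2.imread('pics/w36.png');crop(im,230,120,360,350,2.6,'w36c')
g=cv2.cvtColor(im,cv2.COLOR_BGR2GRAY)
P=[]
for y in range(250,332,3):
    xs=np.nonzero(g[y,280:312]<60)[0]
    if len(xs): P.append(onz(C,(280+xs.mean(),y),.09)[:2])
v=cv2.fitLine(np.float32(P),cv2.DIST_HUBER,0,.01,.01).ravel();print('lever',np.degrees(np.arctan2(v[1],v[0])))
hsv=cv2.cvtColor(im,cv2.COLOR_BGR2HSV);P=[]
for y in range(165,196,2):
    xs=np.nonzero((hsv[y,270:315,1]>100))[0]; 
    if len(xs): P.append(onz(C,(270+(xs[0]+xs[-1])/2,y),.045)[:2])
v=cv2.fitLine(np.float32(P),cv2.DIST_HUBER,0,.01,.01).ravel();print('pipe seg',np.degrees(np.arctan2(v[1],v[0])))
E
```

```text
lever 86.0154
pipe seg 86.40391
```

View pics/w36c.png

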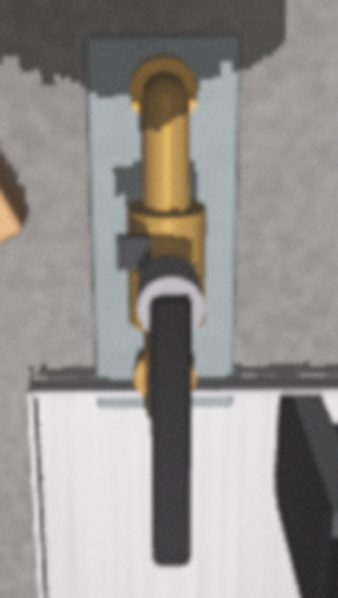

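View pics/t36.png

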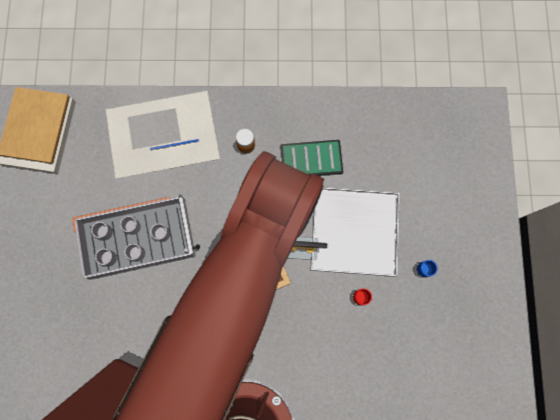

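The lever is in line with the pipe to 0.4°. All five pots are upright in the stall, the door is shut, and the jar and case haven't moved. Handing in.

```bash
python3 -c "
from bench import ticket
print(ticket.finish_job())"
```

```text
the job is handed in; nothing more can be done
None
```

I did the job in the order asked and handed it in at about 55 s of the 210 s; no verdict was reported.

- **Air off:** I gripped the lever and turned it to its hard stop. It then measured 90.2° to the pipe.
- **Pots:** All five were in the tray. Each was gripped at the sides, lowered until the wrist felt the floor (7 to 13 N) and released. The last top and side views show all five upright in the stall. I saw no pot knocked aside.
- **Door:** I pushed it shut with closed fingers until it stopped at about 25 N. After I backed off it stayed shut, parallel to the floor slats to 0.2°, with its ball behind the catch.
- **Air on:** I then turned the lever to the other stop; the wrist force reached 64 N there, under the 120 N limit. It measured 0.4° from in line with the pipe.
- **Left alone:** The jar, case and block were not touched, nor the red and blue look-alikes. In the last top view the jar and case are where they started. The arm partly hides the block there, and the wrist view shows it in its usual place.

**Disagreement:** Early positions from the top and wrist cameras differed by up to about 8 mm, partly because the arm was still settling. I corrected each pot grasp from a close wrist picture.

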